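# Open the bench solder pot and turn its coarse heat ring up

## Task

Get the solder pot ready for use. First lift the loose lid off the pot by its knob and set it down gently on the blue bench mat, lying flat with the knob up, without dropping it. Then turn the wide outer ring of the double control on the sloped panel clockwise all the way to its stop, leave the small inner knob as it is set, and don't disturb the tin, the meter or the solder reel.

Things in the scene. Friction and masses are not known exactly. Their poses are not given: they have to be found in the camera images.
- solder_pot: Fixed solder pot unit, 170 (x) by 305 mm (y). Origin: on the table under its middle, z up. The +y half is a grey housing 55 mm high with the round steel pot. The -y half (y -150 to -5) is a grey wedge whose flat panel, 0.5 rad from level, rises towards +x from 14 mm high at x -85 to 106 mm at x +85, so it faces up and to the unit's -x (the robot's) side.
- pot_rim (a point): Centre of the open steel pot's mouth, at rim height, 90 mm above the table; at (0, 80) mm in the unit's frame. The pot is 110 mm outside, 94 mm inside diameter.
- lid_knob (a point): Centre of the loose lid's round black knob, z up the lid's axis. Knob 36 mm diameter, 26 mm high, on an 18 mm stem. Steel lid disc 120 mm diameter, 5 mm thick, its underside 30 mm below this point; an 84 mm plug, on which it stands when set down, ends 40 mm below this point and hangs 10 mm into the pot with 5 mm play. Not latched; 0.2 to 0.42 kg.
- lid: The same loose lid; origin at the centre of the plug's underside, z up through the knob.
- ring_grip (a point): Point on the double control's axis, 17 mm above the panel; z points out of the panel along the axis, (-sin 0.5, 0, cos 0.5) in the unit's frame; x, y turn with the ring. The outer ring, black, ribbed, 58 mm diameter, spans 1 to 27 mm above the panel; on top stands the inner knob, 28 mm diameter, 28 to 45 mm. Reach past the inner knob on both sides to pinch the ring.
- coarse_ring (a joint): Angle of the outer ring, rad; grows as it turns clockwise seen from in front of the panel. Stops at 0 and at 2.6 (the wanted one, at the panel's long white bar mark); starts between 0 and 0.6. Steady drag of 0.2 N m; it stays where it is left. More than one grasp is normally needed.
- ring_mark (a point): White mark on the top of the outer ring near its edge, 25 mm from the axis; it goes round with the ring.
- fine_mark (a point): White mark near the edge of the inner knob's top, 13 mm from the axis. The inner knob is independent of the ring and turns very easily (0.01 N m).
- mat: Blue bench mat, fixed, 260 mm (its x) by 300 mm (its y), 4 mm thick. Origin: centre of its underside, on the table; z up.
- tin_center (a point): Centre of the loose round brass tin of tip-cleaning wool (76 mm diameter, 34 mm high, wool to 41 mm), standing on the +x part of the mat.
- meter_center (a point): Centre of the loose black hand-held meter (75 by 150 by 30 mm, lying flat), on the table beyond the mat.
- reel_center (a point): Centre of the loose solder reel (72 mm diameter, 50 mm high, lying flat), on the table behind the solder pot.
Mind the look-alikes: they are no part of the job. Of the things like the lid, leave any that is brown; of the rest the larger one is meant.

How it is judged (in metres and radians):
On the way, in this order (a step that is already met when the one before it is completed fails the run):
1. the lid is lifted clear of the pot (z of lid in the frame of solder_pot above 0.1 m and contact force between lid and the fingers above 0.5 N), for 0.1 s.
2. the lid stands flat on the mat, knob up, let go (x of lid in the frame of mat between -0.095 and 0.095 m and y of lid in the frame of mat between -0.115 and 0.115 m and z of lid in the frame of mat below 0.008 m and angle between lid's own z axis and vertical below 0.06 rad and contact force between lid and the fingers below 0.1 N), for 0.2 s.
At the end, for the whole second after the job is handed in: The outer ring is within 0.1 rad of its clockwise stop (joint above 2.5); the inner knob's mark is within 4.5 mm (about 20 deg) of where it started; the lid stands at rest and flat on the mat (tilt under 0.06 rad, origin within 95 mm of the mat's centre along its x and 115 mm along its y), knob up (value of joint coarse_ring above 2.5 rad and x of lid in the frame of mat between -0.095 and 0.095 m and y of lid in the frame of mat between -0.115 and 0.115 m and z of lid in the frame of mat below 0.008 m and angle between lid's own z axis and vertical below 0.06 rad and linear speed of lid below 0.02 m/s and distance of fine_mark from where it was at the start of the episode below 0.0045 m); the robot touches nothing.
It fails at once if the outer ring is turned (mark moved over 12 mm) before the lid has been brought down onto the mat (distance of ring_mark from where it was at the start of the episode above 0.012 m and z of lid in the frame of mat above 0.02 m).
It fails at once if the lid falls: it moves faster than 0.4 m/s while no finger touches it (linear speed of lid above 0.4 m/s and contact force between lid and the fingers below 0.1 N).
It fails at once if the inner knob is turned (mark moved over 4.5 mm, about 20 deg) (distance of fine_mark from where it was at the start of the episode above 0.0045 m).
It fails at once if the tin, the meter or the reel is moved more than 20 mm (distance of any of tin_center, meter_center, reel_center from where it was at the start of the episode above 0.02 m).
It also fails if it takes over 72 s, if anything falls off the work surface, if the arm or the gripper's body presses on something with over 40 N, if the wrist force passes 120 N, or if a joint passes its speed limit or range.

## Robot

A 6-joint arm with a two-finger parallel gripper is mounted at the origin on the work surface. World frame = base frame: x ahead of the robot, y to its left, z up, the work surface at z = 0. Lengths are in mm, angles in rad, forces in N, time in s.
With the tool pointing down it reaches from about 300 to 775 mm from the base axis. Payload 14.6 kg.
Tool frame: the origin (TCP) lies at the very end of the fingers, on their centre line; the grasp point (between the pads) lies 19 mm behind it; y points along the fingers, z is the direction in which the jaws open and shut, and the axes are right-handed (so a half turn about y gives the same grasp; the last joint's range is limited). The gripper opens to 94 mm and grips with 3 to 60 N. Pads are 16 mm wide; open, the fingers measure 119 mm over their backs; the gripper's body (75 mm by 177 mm) begins 78 mm behind the grasp point.
Start: joints at [1.198, 0.3, 1.521, -0, 1.321, -0.067], TCP at [165.578, 524.474, 205.446] pointing down, gripper open.
Joint ranges: [-3.03, 3.03], [-0.79, 2.21], [0.23, 2.52], [-1.04, 4.18], [0, 3.07], [-2.55, 2.55]. Speed limits (rad/s): [2.22, 2.22, 2.57, 3.14, 3.14, 3.14].

## Interface

Orientations are given as [roll, pitch, yaw] about the fixed x, y, z axes, in that order (R = Rz(yaw) Ry(pitch) Rx(roll)).
In Python, from cell import monitor, optics, manip gives the robot as it stands.
- The arm moves only by the shell command python3 -m creep 'ROWS' [FORCE]. ROWS is JSON, a list of rows, each an object of numbers: "tx", "ty", "tz": the shift along the tool's x, y, z scaled (see below); "turn": the turn about the tool's y scaled (see below); "fingers": the finger opening in mm, from 0 to 94. In form: [{"tx": .., "ty": .., "tz": .., "turn": .., "fingers": ..}, ...]. A call has 1 to 20 rows; each row is the pose to reach, as a shift and turn from the pose measured when the call began, along the tool's axes at that moment, turning the shorter way round; what a row does not reach only later rows make up. The controller multiplies each number of a shift by 200 mm and each number of a turn by pi rad. A row lasts 1/10 s, in which the tool goes at most 50 mm and 8.59 degrees, less where a joint would pass 70% of its speed; a pose out of reach is approached as far as the arm can. A call with a number of a shift or a turn outside -1 to 1 is refused whole. A call with a gripper value outside its range is refused whole. The fingers move at their own pace and stop on an object; FORCE is the grip in N (left out, the last holds). Time passes only in rows, so rows that repeat a pose let the fingers close. It gives the time, the measured TCP pose, the force and the opening at its end, in the units of the state.
- monitor.read_state(): the state, without advancing time (a new reading comes with each control period).
- optics.camera(name): name is "side" or "top"; returns a dict with "frame" (480x640x3 uint8, red, green, blue), "range_z" (480x640 float32, mm along the optical axis (not along the pixel's ray), 0 where there is no reading), "fx", "fy", "cx", "cy" (pixels), "distortion" ([k1, k2, p1, p2, k3] as OpenCV has them; the pictures are not rectified), "R" (3x3) and "t" (3): a world point X has camera coordinates R X + t. Camera axes: x right, y down, z forward; pixel columns grow to the right and rows downward; lengths in mm; the calibration is good to about 2 mm. A picture is of the moment at which its call begins.
- manip.sign_off(): hands the job in, once; it reports no verdict.
The state is a dict: "clock": time; "joints": joint angles; "qd": joint speeds; "effort": joint torques, N m; "eef_pos": TCP position; "eef_rot": TCP orientation; "wrist_force": force on the tool from outside, world axes, zero at the start; "moment": the same for the moment, N m; "finger_gap": finger opening in mm.
Only numpy, scipy, OpenCV 4.12 (cv2) and the standard library are available. Lean on these libraries where they do the work, as an engineer would, in place of code of your own. Each camera call takes 0.05 s, during which the arm holds its last target.

## Working session

There is one attempt and no reset: what is moved stays moved. The work goes in short steps, Python scripts to look and compute and a shell command to move; the robot and the scene stay as the last step left them, time stands still between calls to the robot, and variables do not carry over. Pictures are saved under pics/ and viewed, and the job is handed in when it is done.

```bash
ls; mkdir -p pics
cat > h.py <<'E'
import numpy as np, cv2
from cell import monitor, optics, manip
def snap(n):
    c=optics.camera(n); np.savez('%s.npz'%n,**{k:np.array(v) for k,v in c.items()}); return c
def load(n): return dict(np.load('%s.npz'%n))
def K(c): return np.array([[c['fx'],0,c['cx']],[0,c['fy'],c['cy']],[0,0,1]],float)
def ray(c,u,v):
    p=cv2.undistortPoints(np.array([[[u,v]]],float),K(c),np.array(c['distortion'],float))[0,0]
    return np.array([p[0],p[1],1.])
def world(c,u,v,z=None):
    R=np.array(c['R']);t=np.array(c['t']).ravel();r=ray(c,u,v)
    if z is None: return R.T@(r*c['range_z'][int(round(v)),int(round(u))]-t)
    o=-R.T@t; d=R.T@r; return o+d*(z-o[2])/d[2]
def proj(c,X):
    rv=cv2.Rodrigues(np.array(c['R'],float))[0]
    return cv2.projectPoints(np.array(X,float).reshape(-1,1,3),rv,np.array(c['t'],float).ravel(),K(c),np.array(c['distortion'],float))[0].reshape(-1,2)
def save(c,n,crop=None,s=1):
    f=c['frame'][:,:,::-1]
    if crop: x0,y0,x1,y1=crop; f=f[y0:y1,x0:x1]
    if s!=1: f=cv2.resize(f,None,fx=s,fy=s,interpolation=cv2.INTER_CUBIC)
    cv2.imwrite('pics/'+n,f)
E
python3 - <<'E'
from h import *
for n in('top','side'):
    c=snap(n); save(c,n+'0.png'); print(n,-np.array(c['R']).T@np.array(c['t']).ravel(),c['R'])
print(monitor.read_state())
E
```

```text
pics
top [ 451.77506287   72.3357977  1139.65640881] [[ 0.00892035 -0.99979477 -0.01818919]
 [-0.99861338 -0.00796309 -0.05203758]
 [ 0.05188206  0.01862816 -0.99847947]]
side [  -6.57980112 -717.17565379  824.90528797] [[ 0.81671605 -0.5767885  -0.01702714]
 [-0.3639286  -0.4919646  -0.79090253]
 [ 0.44780673  0.65213945 -0.61170522]]
{'clock': 0.1, 'joints': array([ 1.19839357e+00,  3.00431274e-01,  1.52149990e+00,  2.96034639e-05,
        1.32069044e+00, -6.65882127e-02]), 'qd': array([-9.47131056e-04, -1.03708345e-03, -2.42633954e-03, -5.74875524e-05,
        1.96399389e-03,  1.43969121e-04]), 'effort': array([ 2.36034393e-03, -5.32644439e+01, -3.53288376e+01,  7.10271858e-02,
        2.34202738e-02, -5.48338028e-05]), 'eef_pos': array([165.49555741, 524.27421767, 204.94251391]), 'eef_rot': array([-1.57182110e+00,  9.70774695e-05, -3.05821937e-01]), 'wrist_force': array([ 0.18041792, -0.34243034,  0.20561884]), 'moment': array([ 0.0418827 , -0.03749002,  0.00402331]), 'finger_gap': 94.02813620944266}
```

View pics/top0.png

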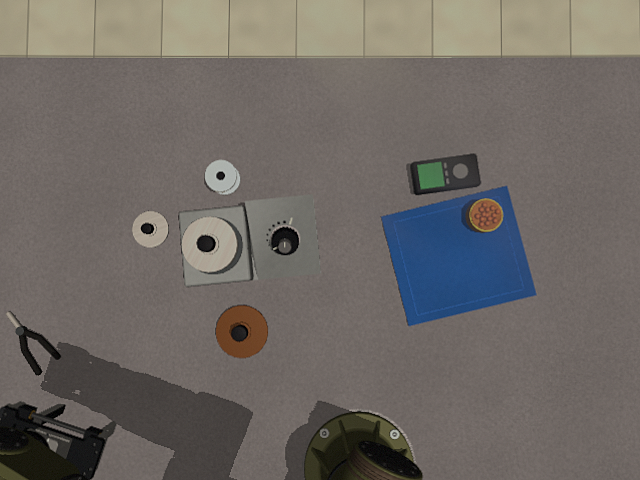

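View pics/side0.png

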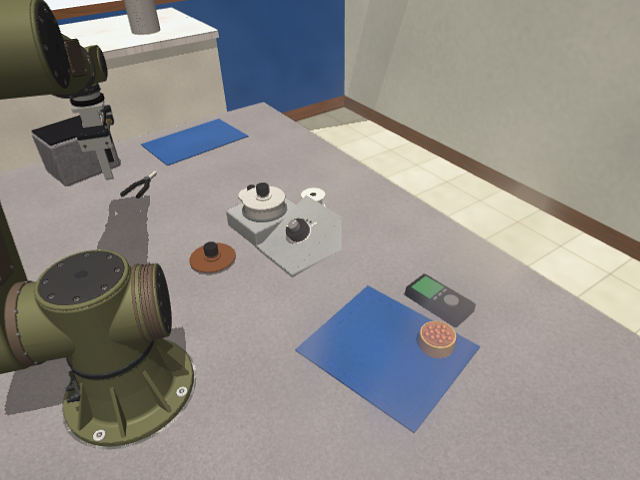

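The top view shows the lid on the pot with its knob at about (206,243), the ring at (285,240), and the mat at about (459,256) with the tin at (486,215) and the meter at (445,173). The reel is at (222,177). The look-alikes are a brown lid at (241,331) and a small lid at (150,229). I'll enlarge these.

Run:
```python
from h import *
c=load('top'); save(c,'t_pot.png',(120,150,330,300),3.8); 
d=load('side'); save(d,'s_pot.png',(210,160,360,285),5)
for n,p in dict(knob=(206,243),disc=(225,255),ring=(285,240),pnl=(300,205),mat=(450,280),tin=(486,215),house=(188,275)).items(): print(n,world(c,*p).round(1))
for n,p in dict(knob=(263,187)).items(): print('side',n,world(d,*p).round(1))
for p in [(383,215),(507,187),(535,295),(409,325)]: print('matc',world(c,*p,4).round(1))
```

```text
knob [498.  324.1 132.7]
disc [474.4 293.   91.3]
ring [507.1 163.4 102.4]
pnl [583.  132.7  95.1]
mat [ 423.3 -209.     4.9]
tin [ 569.7 -280.1   43.1]
house [430.1 382.3  54. ]
side knob [492.1 312.4 133.5]
matc [572.3 -55.2   4. ]
matc [ 639.3 -341.3    4. ]
matc [ 391. -402.    4.]
matc [ 319.5 -115.2    4. ]
```

View pics/t_pot.png

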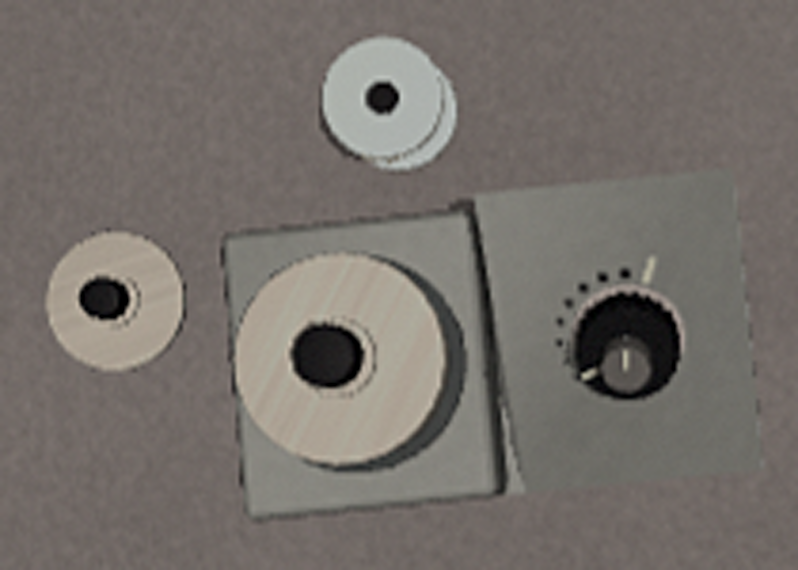

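View pics/s_pot.png

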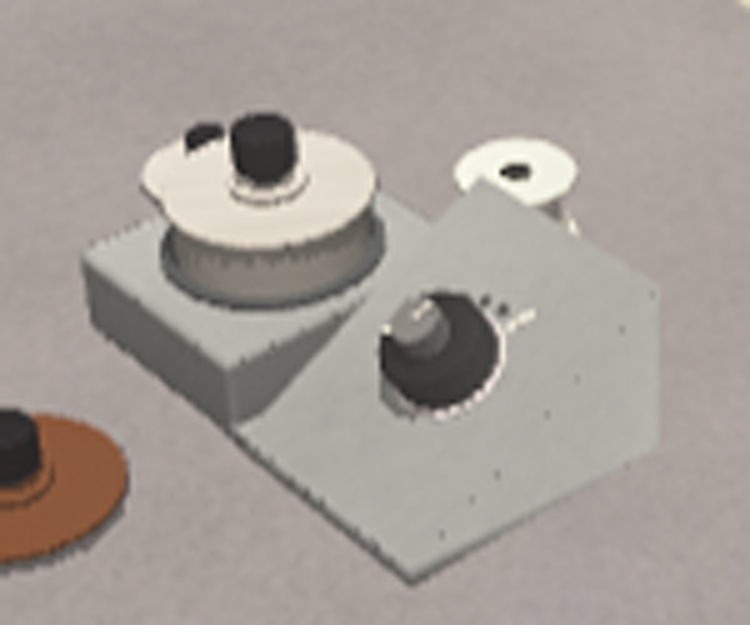

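```bash
cat > fit.py <<'E'
from h import *
from scipy.optimize import least_squares
c=load('top');d=load('side')
T=lambda u,v:(u/3.8+120,v/3.8+150)
S=lambda u,v:(u/5+210,v/5+160)
obs=[(c,(-85,-5,55),None)]
obs=[(c,(85,152.5,55),T(225,237)),(c,(-85,152.5,55),T(248,520)),(c,(-85,-5,55),T(503,492)),
(c,(-85,-5,14),T(522,492)),(c,(-85,-150,14),T(762,468)),(c,(85,-150,106),T(735,170)),(c,(85,-5,106),T(472,190)),
(d,(-85,152.5,55),S(85,262)),(d,(-85,-5,55),S(230,368)),(d,(-85,-150,14),S(410,575)),(d,(85,-150,106),S(658,290)),(d,(85,-5,106),S(482,180))]
def W(q,p):
    x,y,a=q; return np.array([x+np.cos(a)*p[0]-np.sin(a)*p[1],y+np.sin(a)*p[0]+np.cos(a)*p[1],p[2]])
def f(q): return np.concatenate([proj(k,W(q,p))[0]-np.array(o) for k,p,o in obs])
r=least_squares(f,[510,240,0.05],x_scale=[10,10,.1],loss='soft_l1')
print(r.x, r.fun.reshape(-1,2).round(1).tolist())
q=r.x
print('rim',W(q,(0,80,90)))
print('disc',world(c,*T(340,358),95),'knobtop',world(c,*T(326,355),133),'side knobtop',world(d,*S(262,125),133))
# ring axis: inner knob top centre: point at 45mm above panel along normal
n0=np.array([-np.sin(.5),0,np.cos(.5)])
def g(p): # unit-frame x,y on panel
    base=np.array([p[0],p[1],14+(p[0]+85)*np.tan(.5)])
    tp=base+45*n0; mid=base+27*n0
    return np.concatenate([proj(c,W(q,tp))[0]-np.array(T(627,366)),proj(d,W(q,tp))[0]-np.array(S(412,315))])
s=least_squares(g,[0,-77]); print('ring base unit',s.x,s.fun)
b=np.array([s.x[0],s.x[1],14+(s.x[0]+85)*np.tan(.5)])
for h in(0,17,27,45): print(h,W(q,b+h*n0).round(1))
np.savez('unit.npz',q=q,b=b)
# depth check of panel/ring
for uv in [(627,380),(600,330),(650,330)]:
    u,v=T(*uv); X=world(c,u,v); a=q[2]; dx=X-np.array([q[0],q[1],0]); loc=np.array([np.cos(a)*dx[0]+np.sin(a)*dx[1],-np.sin(a)*dx[0]+np.cos(a)*dx[1],dx[2]]); print(uv,loc.round(1),'h',((loc-b)@n0).round(1))
E
python3 fit.py
python3 - <<'E'
from h import *
c=load('top')
m=np.array([world(c,*p,4)[:2] for p in [(383,215),(507,187),(535,295),(409,325)]])
print(m.mean(0),[np.linalg.norm(m[i]-m[(i+1)%4]) for i in range(4)])
e=m[0]-m[3]; print('x dir yaw',np.arctan2(e[1],e[0]))
E
```

```text
[5.04359254e+02 2.45413647e+02 1.01363283e-01] [[-0.3, -1.7], [-0.4, -0.2], [3.1, 0.6], [0.7, 0.1], [0.4, 0.6], [-0.5, -0.2], [0.9, 1.0], [-1.6, -3.3], [1.0, 0.3], [-0.4, -2.3], [0.1, -1.6], [-0.2, -1.9]]
rim [496.26406999 325.00301792  90.        ]
disc [497.18583228 325.97378914  95.        ] knobtop [497.10464621 324.41493627 133.        ] side knobtop [496.24933882 323.18746392 133.        ]
ring base unit [  1.37823178 -80.3607325 ] [-0.03665417  0.63951455  0.51330594 -0.46190938]
0 [513.9 165.6  61.2]
17 [505.8 164.8  76.1]
27 [501.  164.3  84.9]
45 [492.4 163.4 100.7]
(627, 380) [-26.5 -79.5  96.4] h 44.3
(600, 330) [  3.4 -66.2  90. ] h 24.3
(650, 330) [  0.9 -94.3  87.7] h 23.5
[ 480.53852598 -228.42965132] [np.float64(293.85547808584636), np.float64(255.62348674872862), np.float64(295.58719035653615), np.float64(259.864137090737)]
x dir yaw 0.23275587242614496
```

```bash
cat > go.py <<'E'
import sys
from h import *
from scipy.spatial.transform import Rotation as Ro
s=monitor.read_state(); R=Ro.from_euler('xyz',s['eef_rot']).as_matrix()
x,y,z,yaw=map(float,sys.argv[1:5])
d=R.T@(np.array([x,y,z])-s['eef_pos'])/200
# current yaw from tool x
cy=np.arctan2(R[1,0],R[0,0]); t=-(yaw-cy); t=(t+np.pi)%(2*np.pi)-np.pi
print('pos',s['eef_pos'].round(1),'yaw',cy.round(3),'clock',s['clock'],'F',s['wrist_force'].round(1),'gap',round(s['finger_gap'],1))
print('tx,ty,tz',d.round(4),'turn',round(t/np.pi,4),'dist',np.linalg.norm(d)*200)
E
python3 go.py 497 324.5 180 -0.306
```

```text
pos [165.5 524.3 204.9] yaw -0.306 clock 0.1 F [ 0.2 -0.3  0.2] gap 94.0
tx,ty,tz [ 1.8814  0.125  -0.4534] turn 0.0001 dist 387.8492780777732
```

```bash
python3 -m creep '[{"tx":0.2,"tz":-0.05},{"tx":0.4,"tz":-0.1},{"tx":0.6,"tz":-0.15},{"tx":0.8,"tz":-0.2},{"tx":1.0,"tz":-0.24},{"tx":1.0,"tz":-0.24}]' 30; python3 go.py 497 324.5 180 -0.306
```

```text
pos [165.5 524.3 204.9] yaw -0.306 clock 0.1 F [ 0.2 -0.3  0.2] gap 94.0
tx,ty,tz [ 1.8814  0.125  -0.4534] turn 0.0001 dist 387.8492780777732$[0]: bad value
```

```bash
python3 -m creep '[{"tx":0.2,"ty":0,"tz":-0.05,"turn":0,"fingers":94},{"tx":0.4,"ty":0,"tz":-0.1,"turn":0,"fingers":94},{"tx":0.6,"ty":0,"tz":-0.15,"turn":0,"fingers":94},{"tx":0.8,"ty":0,"tz":-0.2,"turn":0,"fingers":94},{"tx":1.0,"ty":0,"tz":-0.24,"turn":0,"fingers":94},{"tx":1.0,"ty":0,"tz":-0.24,"turn":0,"fingers":94}]' 30; python3 go.py 497 324.5 180 -0.306
```

```text
clock: 0.7
eef_pos: [344.8, 416.0, 204.6]
eef_rot: [-1.573, -0.0, -0.31]
wrist_force: [0.2, 0.0, -0.1]
finger_gap: 94.0
pos [344.8 416.  204.6] yaw -0.31 clock 0.7 F [ 0.2  0.  -0.1] gap 94.0
tx,ty,tz [ 0.8641  0.1235 -0.2038] turn -0.0012 dist 179.27138749207603
```

```bash
python3 -m creep '[{"tx":0.2,"ty":0.03,"tz":-0.05,"turn":0,"fingers":94},{"tx":0.4,"ty":0.06,"tz":-0.1,"turn":0,"fingers":94},{"tx":0.6,"ty":0.09,"tz":-0.15,"turn":0,"fingers":94},{"tx":0.8,"ty":0.12,"tz":-0.19,"turn":0,"fingers":94},{"tx":0.864,"ty":0.124,"tz":-0.204,"turn":0,"fingers":94},{"tx":0.864,"ty":0.124,"tz":-0.204,"turn":0,"fingers":94},{"tx":0.864,"ty":0.124,"tz":-0.204,"turn":0,"fingers":94}]'; python3 go.py 497 324.5 104 -0.306
python3 - <<'E'
from h import *
d=snap('side'); save(d,'s1.png',(170,100,370,250),4)
d=snap('top'); save(d,'t1.png',(120,170,280,290),5)
E
```

```text
clock: 1.4
eef_pos: [496.0, 325.3, 179.9]
eef_rot: [-1.573, 0.0, -0.309]
wrist_force: [-0.2, -0.2, 0.2]
finger_gap: 94.0
pos [496.  325.3 179.9] yaw -0.309 clock 1.4 F [-0.2 -0.2  0.2] gap 94.0
tx,ty,tz [ 0.0062  0.3793 -0.0015] turn -0.0011 dist 75.87788725481042
```

View pics/s1.png

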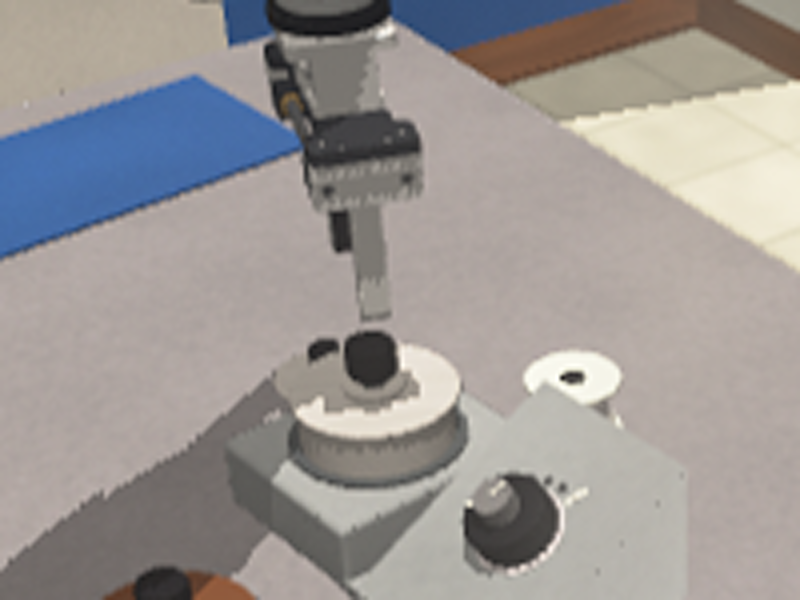

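View pics/t1.png

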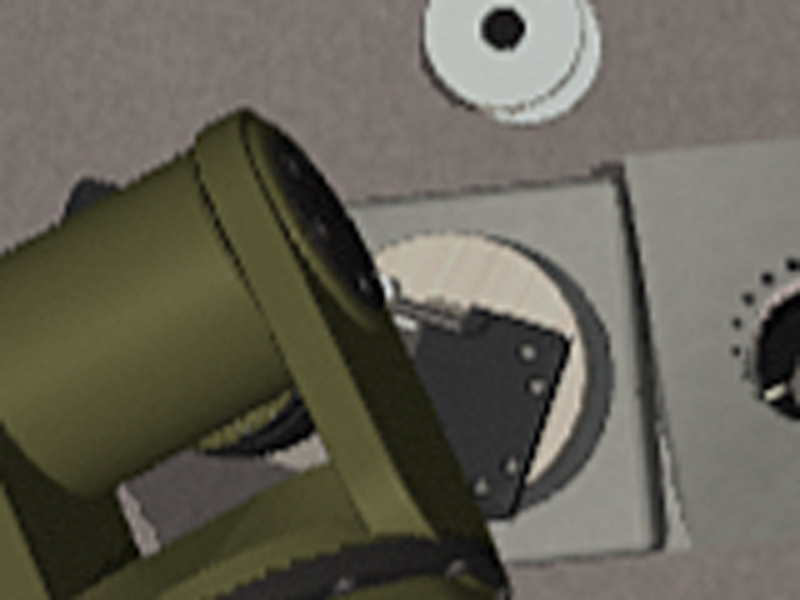

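The fingers sit over the knob, which is at about (370,358) in the side crop. I'll descend, close at 30 N and look at the gap.

```bash
python3 -m creep '[{"tx":0.006,"ty":0.1,"tz":0,"turn":0,"fingers":94},{"tx":0.006,"ty":0.2,"tz":0,"turn":0,"fingers":94},{"tx":0.006,"ty":0.3,"tz":0,"turn":0,"fingers":94},{"tx":0.006,"ty":0.36,"tz":0,"turn":0,"fingers":94},{"tx":0.006,"ty":0.379,"tz":0,"turn":0,"fingers":94},{"tx":0.006,"ty":0.379,"tz":0,"turn":0,"fingers":60},{"tx":0.006,"ty":0.379,"tz":0,"turn":0,"fingers":20},{"tx":0.006,"ty":0.379,"tz":0,"turn":0,"fingers":20},{"tx":0.006,"ty":0.379,"tz":0,"turn":0,"fingers":20},{"tx":0.006,"ty":0.379,"tz":0,"turn":0,"fingers":20},{"tx":0.006,"ty":0.379,"tz":0,"turn":0,"fingers":20}]' 30; python3 go.py 497 324.5 200 -0.306
```

```text
clock: 2.6
eef_pos: [497.0, 325.1, 104.6]
eef_rot: [-1.572, -0.0, -0.308]
wrist_force: [-0.6, -0.2, 0.2]
finger_gap: 49.3
pos [497.  325.1 104.6] yaw -0.308 clock 2.6 F [-0.6 -0.2  0.2] gap 49.3
tx,ty,tz [ 0.0011 -0.4771 -0.0035] turn -0.0007 dist 95.41652642614213
```

```bash
python3 -m creep '[{"tx":0,"ty":0,"tz":0,"turn":0,"fingers":15},{"tx":0,"ty":0,"tz":0,"turn":0,"fingers":15},{"tx":0,"ty":0,"tz":0,"turn":0,"fingers":15},{"tx":0,"ty":0,"tz":0,"turn":0,"fingers":15},{"tx":0,"ty":0,"tz":0,"turn":0,"fingers":15},{"tx":0,"ty":0,"tz":0,"turn":0,"fingers":15}]' 35; python3 go.py 497 324.5 200 -0.306
```

```text
clock: 3.2
eef_pos: [497.1, 325.2, 104.7]
eef_rot: [-1.572, -0.001, -0.308]
wrist_force: [0.4, 1.4, -0.7]
finger_gap: 35.3
pos [497.1 325.2 104.7] yaw -0.308 clock 3.2 F [ 0.4  1.4 -0.7] gap 35.3
tx,ty,tz [ 0.001  -0.4765 -0.004 ] turn -0.0007 dist 95.31278708296063
```

```bash
python3 -m creep '[{"tx":0,"ty":-0.02,"tz":0,"turn":0,"fingers":15},{"tx":0,"ty":-0.06,"tz":0,"turn":0,"fingers":15},{"tx":0,"ty":-0.11,"tz":0,"turn":0,"fingers":15},{"tx":0,"ty":-0.17,"tz":0,"turn":0,"fingers":15},{"tx":0,"ty":-0.23,"tz":0,"turn":0,"fingers":15},{"tx":0,"ty":-0.29,"tz":0,"turn":0,"fingers":15},{"tx":0,"ty":-0.34,"tz":0,"turn":0,"fingers":15},{"tx":0,"ty":-0.38,"tz":0,"turn":0,"fingers":15},{"tx":0,"ty":-0.4,"tz":0,"turn":0,"fingers":15},{"tx":0,"ty":-0.4,"tz":0,"turn":0,"fingers":15}]'; python3 go.py 422.6 -201 180 -0.306
python3 - <<'E'
from h import *
d=snap('side'); save(d,'s2.png',(170,100,370,250),4)
E
```

```text
clock: 4.2
eef_pos: [497.1, 325.4, 185.1]
eef_rot: [-1.571, -0.001, -0.308]
wrist_force: [0.6, -0.0, -2.5]
finger_gap: 35.5
pos [497.1 325.4 185.1] yaw -0.308 clock 4.2 F [ 0.6 -0.  -2.5] gap 35.5
tx,ty,tz [ 0.4433  0.0275 -2.6209] turn -0.0007 dist 531.6576047408847
```

View pics/s2.png

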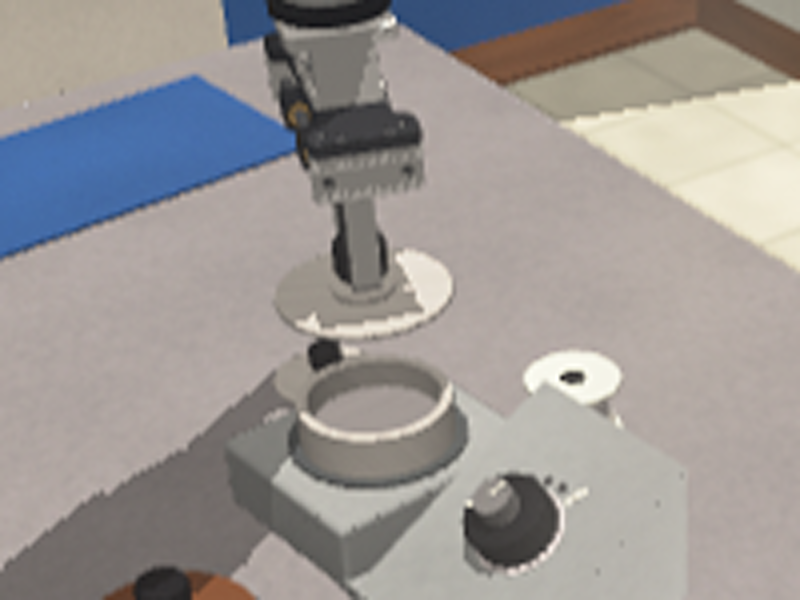

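The lid hangs level, with its disc at about (365,292) in the crop, clear of the pot. I'll carry it to the mat.

```bash
python3 -m creep '[{"tx":0.01,"ty":0,"tz":-0.05,"turn":0,"fingers":15},{"tx":0.025,"ty":0,"tz":-0.15,"turn":0,"fingers":15},{"tx":0.047,"ty":0,"tz":-0.28,"turn":0,"fingers":15},{"tx":0.07,"ty":0,"tz":-0.42,"turn":0,"fingers":15},{"tx":0.095,"ty":0,"tz":-0.56,"turn":0,"fingers":15},{"tx":0.118,"ty":0,"tz":-0.7,"turn":0,"fingers":15},{"tx":0.142,"ty":0,"tz":-0.84,"turn":0,"fingers":15},{"tx":0.161,"ty":0,"tz":-0.95,"turn":0,"fingers":15},{"tx":0.169,"ty":0,"tz":-1.0,"turn":0,"fingers":15}]'; python3 go.py 422.6 -201 180 -0.306
```

```text
clock: 5.15
eef_pos: [468.0, 122.5, 184.5]
eef_rot: [-1.572, -0.0, -0.31]
wrist_force: [0.2, -0.1, -3.0]
finger_gap: 35.1
pos [468.  122.5 184.5] yaw -0.31 clock 5.15 F [ 0.2 -0.1 -3. ] gap 35.1
tx,ty,tz [ 0.2771  0.0254 -1.6098] turn -0.0012 dist 326.7368129336831
```

```bash
python3 -m creep '[{"tx":0.01,"ty":0,"tz":-0.05,"turn":0,"fingers":15},{"tx":0.025,"ty":0,"tz":-0.15,"turn":0,"fingers":15},{"tx":0.047,"ty":0,"tz":-0.28,"turn":0,"fingers":15},{"tx":0.07,"ty":0,"tz":-0.42,"turn":0,"fingers":15},{"tx":0.095,"ty":0,"tz":-0.56,"turn":0,"fingers":15},{"tx":0.118,"ty":0,"tz":-0.7,"turn":0,"fingers":15},{"tx":0.142,"ty":0,"tz":-0.84,"turn":0,"fingers":15},{"tx":0.161,"ty":0,"tz":-0.95,"turn":0,"fingers":15},{"tx":0.169,"ty":0,"tz":-1.0,"turn":0,"fingers":15}]'; python3 go.py 422.6 -201 100 -0.306
```

```text
clock: 6.05
eef_pos: [438.9, -79.5, 184.8]
eef_rot: [-1.573, 0.0, -0.311]
wrist_force: [-0.8, 0.8, -2.5]
finger_gap: 35.4
pos [438.9 -79.5 184.8] yaw -0.311 clock 6.05 F [-0.8  0.8 -2.5] gap 35.4
tx,ty,tz [ 0.1081  0.425  -0.6025] turn -0.0015 dist 149.04465356536417
```

```bash
python3 -m creep '[{"tx":0.01,"ty":0.01,"tz":-0.05,"turn":0,"fingers":15},{"tx":0.025,"ty":0.05,"tz":-0.15,"turn":0,"fingers":15},{"tx":0.05,"ty":0.12,"tz":-0.27,"turn":0,"fingers":15},{"tx":0.07,"ty":0.19,"tz":-0.39,"turn":0,"fingers":15},{"tx":0.09,"ty":0.27,"tz":-0.49,"turn":0,"fingers":15},{"tx":0.1,"ty":0.34,"tz":-0.56,"turn":0,"fingers":15},{"tx":0.106,"ty":0.39,"tz":-0.59,"turn":0,"fingers":15},{"tx":0.108,"ty":0.42,"tz":-0.602,"turn":0,"fingers":15},{"tx":0.108,"ty":0.425,"tz":-0.602,"turn":0,"fingers":15},{"tx":0.108,"ty":0.425,"tz":-0.602,"turn":0,"fingers":15}]'; python3 go.py 422.6 -201 30 -0.306
python3 - <<'E'
from h import *
d=snap('side'); save(d,'s3.png',(250,220,510,440),3)
E
```

```text
clock: 7.05
eef_pos: [422.9, -200.4, 100.2]
eef_rot: [-1.573, -0.0, -0.31]
wrist_force: [-0.5, 0.2, -3.2]
finger_gap: 35.2
pos [ 422.9 -200.4  100.2] yaw -0.31 clock 7.05 F [-0.5  0.2 -3.2] gap 35.2
tx,ty,tz [-0.0006  0.3511 -0.0027] turn -0.0013 dist 70.22431375124972
```

View pics/s3.png

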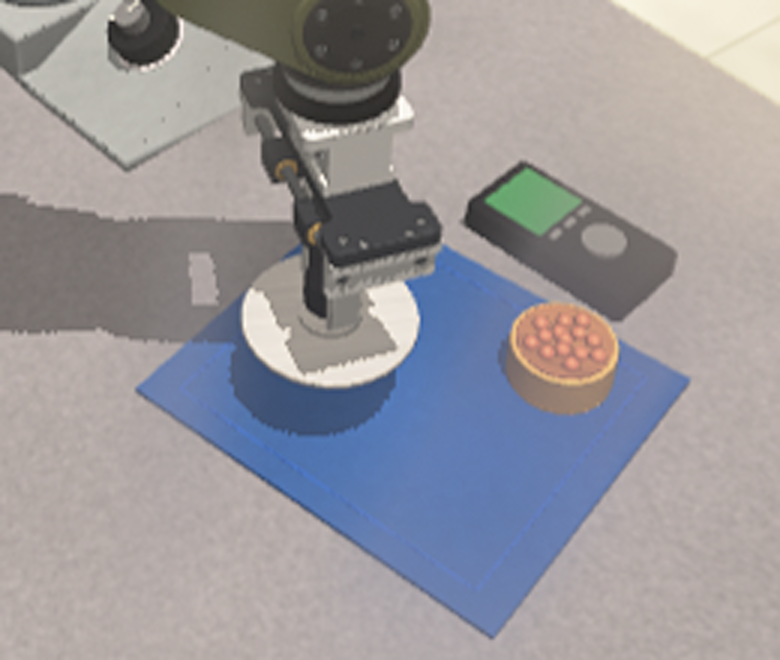

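The lid is level above the mat and well away from the tin. I'll lower it, slowly at the end.

```bash
python3 -m creep '[{"tx":0,"ty":0.03,"tz":0,"turn":0,"fingers":15},{"tx":0,"ty":0.09,"tz":0,"turn":0,"fingers":15},{"tx":0,"ty":0.15,"tz":0,"turn":0,"fingers":15},{"tx":0,"ty":0.21,"tz":0,"turn":0,"fingers":15},{"tx":0,"ty":0.26,"tz":0,"turn":0,"fingers":15},{"tx":0,"ty":0.3,"tz":0,"turn":0,"fingers":15},{"tx":0,"ty":0.325,"tz":0,"turn":0,"fingers":15},{"tx":0,"ty":0.335,"tz":0,"turn":0,"fingers":15},{"tx":0,"ty":0.345,"tz":0,"turn":0,"fingers":15},{"tx":0,"ty":0.35,"tz":0,"turn":0,"fingers":15},{"tx":0,"ty":0.355,"tz":0,"turn":0,"fingers":15},{"tx":0,"ty":0.355,"tz":0,"turn":0,"fingers":15}]'; python3 go.py 422.6 -201 30 -0.306
```

```text
clock: 8.3
eef_pos: [423.0, -200.6, 29.5]
eef_rot: [-1.573, -0.001, -0.31]
wrist_force: [0.1, -0.2, -2.4]
finger_gap: 35.5
pos [ 423.  -200.6   29.5] yaw -0.31 clock 8.3 F [ 0.1 -0.2 -2.4] gap 35.5
tx,ty,tz [-0.0015 -0.0023 -0.0025] turn -0.0013 dist 0.740205056335808
```

Not yet touching; a little further in 0.6 mm steps.

```bash
python3 -m creep '[{"tx":0,"ty":0.003,"tz":0,"turn":0,"fingers":15},{"tx":0,"ty":0.006,"tz":0,"turn":0,"fingers":15},{"tx":0,"ty":0.009,"tz":0,"turn":0,"fingers":15},{"tx":0,"ty":0.009,"tz":0,"turn":0,"fingers":15}]'; python3 go.py 422.6 -201 30 -0.306
```

```text
clock: 8.7
eef_pos: [423.2, -200.7, 28.6]
eef_rot: [-1.573, -0.001, -0.31]
wrist_force: [-5.6, 1.9, 10.6]
finger_gap: 35.5
pos [ 423.2 -200.7   28.6] yaw -0.31 clock 8.7 F [-5.6  1.9 10.6] gap 35.5
tx,ty,tz [-0.0024 -0.0071 -0.0021] turn -0.0013 dist 1.5602701454074204
```

```bash
python3 -m creep '[{"tx":0,"ty":0,"tz":0,"turn":0,"fingers":80},{"tx":0,"ty":0,"tz":0,"turn":0,"fingers":80},{"tx":0,"ty":0,"tz":0,"turn":0,"fingers":80},{"tx":0,"ty":0,"tz":0,"turn":0,"fingers":80},{"tx":0,"ty":0,"tz":0,"turn":0,"fingers":80},{"tx":0,"ty":0,"tz":0,"turn":0,"fingers":80},{"tx":0,"ty":-0.05,"tz":0,"turn":0,"fingers":80},{"tx":0,"ty":-0.2,"tz":0,"turn":0,"fingers":80},{"tx":0,"ty":-0.4,"tz":0,"turn":0,"fingers":80},{"tx":0,"ty":-0.6,"tz":0,"turn":0,"fingers":80},{"tx":0,"ty":-0.7,"tz":0,"turn":0,"fingers":80},{"tx":0,"ty":-0.7,"tz":0,"turn":0,"fingers":80}]'; python3 go.py 502 164.8 170 0.1
python3 - <<'E'
from h import *
d=snap('side'); save(d,'s4.png',(250,220,510,440),3)
E
```

```text
clock: 9.9
eef_pos: [424.1, -201.0, 172.0]
eef_rot: [-1.574, -0.007, -0.31]
wrist_force: [-0.7, -0.9, -0.6]
finger_gap: 80.0
pos [ 424.1 -201.   172. ] yaw -0.31 clock 9.9 F [-0.7 -0.9 -0.6] gap 80.0
tx,ty,tz [-0.1872  0.0025  1.8604] turn -0.1305 dist 373.96823190299824
```

View pics/s4.png

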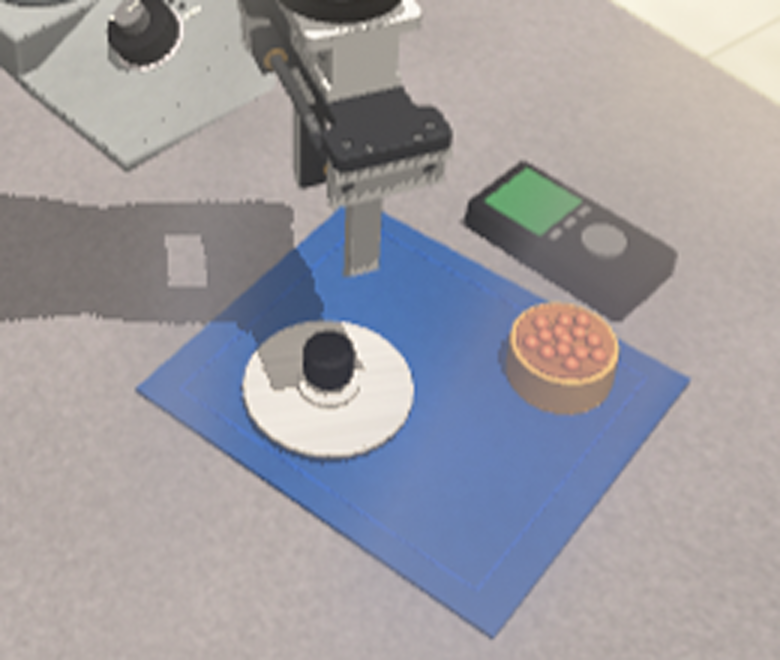

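The lid is down flat with its knob up, disc at about (328,388) in the crop. Next is the ring angle from the marks.

```bash
cat > ringang.py <<'E'
import sys
from h import *
u=np.load('unit.npz');q=u['q'];b=u['b'];a=q[2]
Rz=np.array([[np.cos(a),-np.sin(a),0],[np.sin(a),np.cos(a),0],[0,0,1]])
n=Rz@np.array([-np.sin(.5),0,np.cos(.5)]); ex=Rz@np.array([np.cos(.5),0,np.sin(.5)]); ey=Rz@np.array([0,1.,0])
B=Rz@b+np.array([q[0],q[1],0])
def ang(c,uv,h):
    R=np.array(c['R']);t=np.array(c['t']).ravel();o=-R.T@t;d=R.T@ray(c,*uv)
    P0=B+h*n; X=o+d*(((P0-o)@n)/(d@n)); e=X-P0
    return np.degrees(np.arctan2(e@ey,e@ex)).round(1),np.linalg.norm(e).round(1)  # ccw angle from upslope
E
python3 - <<'E'
from ringang import *
c=load('top')
T=lambda u,v:(u/3.8+120,v/3.8+150)
import h
print('mark',ang(c,T(590,375),27),'bar',ang(c,T(648,270),0),'fine',ang(c,T(626,357),45))
print('dots',ang(c,T(560,343),0),ang(c,T(560,322),0),ang(c,T(625,272),0))
E
```

```text
mark (np.float64(114.9), np.float64(25.4)) bar (np.float64(-21.4), np.float64(42.1)) fine (np.float64(-3.0), np.float64(7.1))
dots (np.float64(92.0), np.float64(40.8)) (np.float64(73.1), np.float64(40.8)) (np.float64(-3.1), np.float64(39.4))
```

```bash
python3 -m creep '[{"tx":-0.02,"ty":0,"tz":0.2,"turn":-0.03,"fingers":80},{"tx":-0.04,"ty":0,"tz":0.4,"turn":-0.06,"fingers":80},{"tx":-0.06,"ty":0,"tz":0.6,"turn":-0.09,"fingers":80},{"tx":-0.08,"ty":0,"tz":0.8,"turn":-0.12,"fingers":80},{"tx":-0.1,"ty":0,"tz":1.0,"turn":-0.15,"fingers":80},{"tx":-0.1,"ty":0,"tz":1.0,"turn":-0.15,"fingers":80}]' 40; python3 go.py 505 164.8 150 0.55
```

```text
clock: 10.55
eef_pos: [465.2, -0.6, 167.9]
eef_rot: [-1.574, -0.0, 0.168]
wrist_force: [0.3, -0.2, 0.1]
finger_gap: 80.3
pos [465.2  -0.6 167.9] yaw 0.168 clock 10.55 F [ 0.3 -0.2  0.1] gap 80.3
tx,ty,tz [0.3348 0.087  0.7821] turn -0.1215 dist 171.03889194849097
```

The ring mark is at 115° and the stop bar at -21°, so about 136° of clockwise turn is needed.

```bash
python3 -m creep '[{"tx":0.08,"ty":0.02,"tz":0.2,"turn":-0.03,"fingers":80},{"tx":0.17,"ty":0.04,"tz":0.4,"turn":-0.06,"fingers":80},{"tx":0.25,"ty":0.06,"tz":0.6,"turn":-0.09,"fingers":80},{"tx":0.335,"ty":0.08,"tz":0.782,"turn":-0.1215,"fingers":80},{"tx":0.335,"ty":0.087,"tz":0.782,"turn":-0.1215,"fingers":80},{"tx":0.335,"ty":0.087,"tz":0.782,"turn":-0.1215,"fingers":80}]' 40; python3 go.py 505 164.8 73 0.55
python3 - <<'E'
from h import *
d=snap('side'); save(d,'s5.png',(220,130,370,255),5)
E
```

```text
clock: 11.15
eef_pos: [504.4, 164.4, 148.5]
eef_rot: [-1.573, 0.004, 0.55]
wrist_force: [0.3, -0.6, -0.0]
finger_gap: 79.8
pos [504.4 164.4 148.5] yaw 0.55 clock 11.15 F [ 0.3 -0.6 -0. ] gap 79.8
tx,ty,tz [0.0048 0.3774 0.0008] turn -0.0001 dist 75.48635930844469
```

View pics/s5.png

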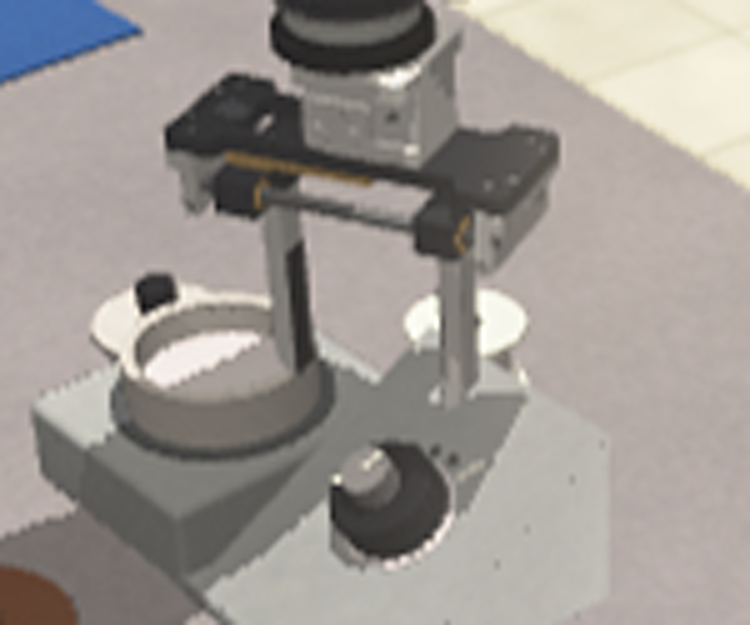

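The fingers straddle the ring, which is at about (390,505) in the crop, with the inner knob at (365,475). I'll descend and look again before closing.

```bash
python3 -m creep '[{"tx":0.005,"ty":0.1,"tz":0,"turn":0,"fingers":80},{"tx":0.005,"ty":0.2,"tz":0,"turn":0,"fingers":80},{"tx":0.005,"ty":0.28,"tz":0,"turn":0,"fingers":80},{"tx":0.005,"ty":0.33,"tz":0,"turn":0,"fingers":80},{"tx":0.005,"ty":0.36,"tz":0,"turn":0,"fingers":80},{"tx":0.005,"ty":0.377,"tz":0,"turn":0,"fingers":80},{"tx":0.005,"ty":0.377,"tz":0,"turn":0,"fingers":80}]' 40; python3 go.py 505 164.8 73 0.55
python3 - <<'E'
from h import *
d=snap('side'); save(d,'s6.png',(250,170,350,250),8)
d=snap('top'); save(d,'t6.png',(220,170,340,260),6)
E
```

```text
clock: 11.9
eef_pos: [505.4, 163.8, 73.7]
eef_rot: [-1.573, 0.003, 0.548]
wrist_force: [-0.0, 0.3, 0.4]
finger_gap: 80.1
pos [505.4 163.8  73.7] yaw 0.548 clock 11.9 F [-0.   0.3  0.4] gap 80.1
tx,ty,tz [0.0009 0.0036 0.0052] turn -0.0007 dist 1.27306448608521
```

View pics/s6.png

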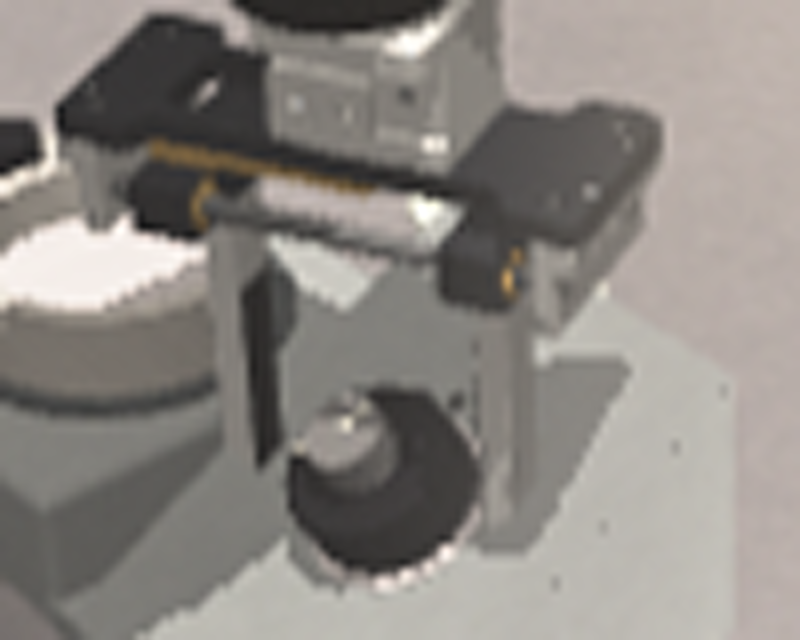

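View pics/t6.png

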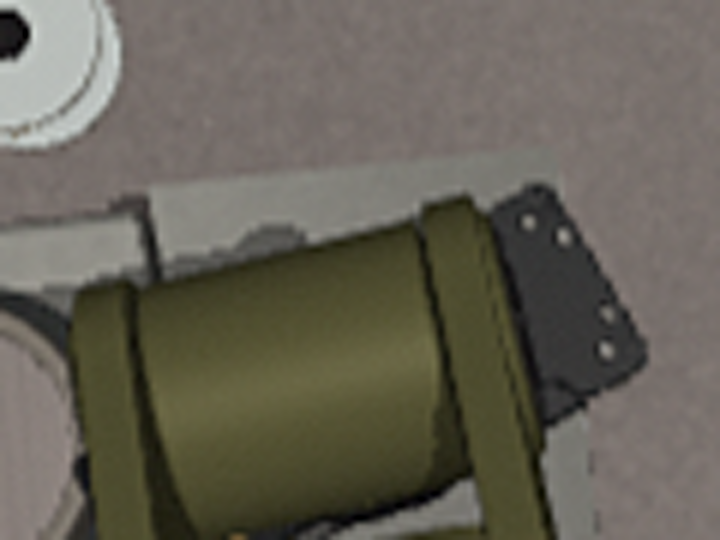

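```bash
python3 -m creep '[{"tx":0,"ty":0,"tz":0.005,"turn":0,"fingers":48},{"tx":0,"ty":0,"tz":0.005,"turn":0,"fingers":48},{"tx":0,"ty":0,"tz":0.005,"turn":0,"fingers":48},{"tx":0,"ty":0,"tz":0.005,"turn":0,"fingers":48},{"tx":0,"ty":0,"tz":0.005,"turn":0,"fingers":48},{"tx":0,"ty":0,"tz":0.005,"turn":0,"fingers":48}]' 35; python3 go.py 505 164.8 73 0.55
```

```text
clock: 12.6
eef_pos: [504.4, 166.1, 74.3]
eef_rot: [-1.571, 0.002, 0.548]
wrist_force: [-5.6, 8.8, 4.1]
finger_gap: 57.8
pos [504.4 166.1  74.3] yaw 0.548 clock 12.6 F [-5.6  8.8  4.1] gap 57.8
tx,ty,tz [-0.0008  0.0067 -0.0071] turn -0.0006 dist 1.9619335125878121
```

Gripped at 57.8 mm, against a 58 mm ring. I'll turn part-way and check the forces.

```bash
python3 -m creep '[{"tx":0,"ty":0,"tz":0.004,"turn":0.03,"fingers":48},{"tx":0,"ty":0,"tz":0.004,"turn":0.06,"fingers":48},{"tx":0,"ty":0,"tz":0.004,"turn":0.09,"fingers":48},{"tx":0,"ty":0,"tz":0.004,"turn":0.12,"fingers":48},{"tx":0,"ty":0,"tz":0.004,"turn":0.14,"fingers":48},{"tx":0,"ty":0,"tz":0.004,"turn":0.14,"fingers":48}]' 35; python3 go.py 505 164.8 73 -0.35
python3 - <<'E'
from h import *
d=snap('side'); save(d,'s7.png',(250,170,350,250),8)
E
```

```text
clock: 13.2
eef_pos: [504.4, 167.1, 74.4]
eef_rot: [-1.572, 0.001, 0.108]
wrist_force: [4.1, 0.8, -4.3]
finger_gap: 56.7
pos [504.4 167.1  74.4] yaw 0.108 clock 13.2 F [ 4.1  0.8 -4.3] gap 56.7
tx,ty,tz [ 0.0019  0.0069 -0.0118] turn 0.1456 dist 2.7537451355500453
```

View pics/s7.png

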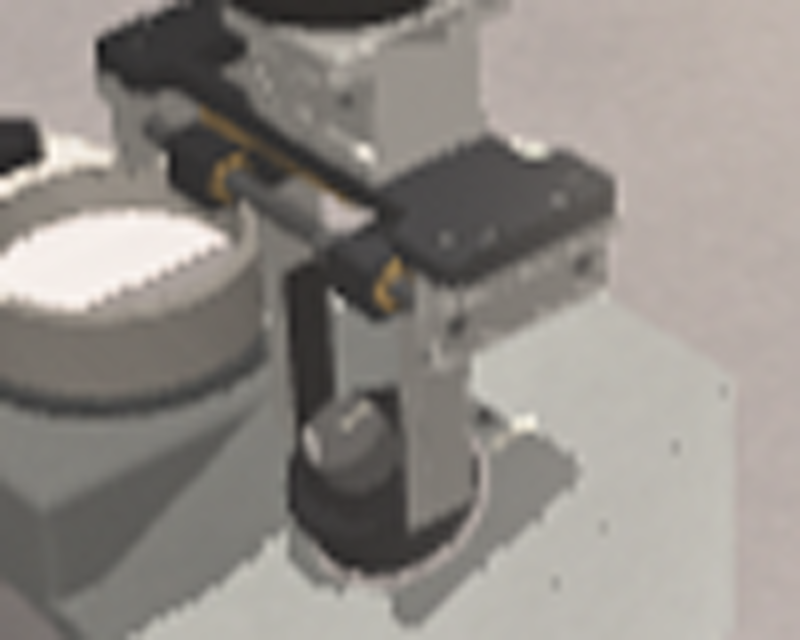

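The ring follows with small forces, and the inner knob's mark is unchanged. Continuing.

```bash
python3 -m creep '[{"tx":0,"ty":0,"tz":0,"turn":0.03,"fingers":48},{"tx":0,"ty":0,"tz":0,"turn":0.06,"fingers":48},{"tx":0,"ty":0,"tz":0,"turn":0.09,"fingers":48},{"tx":0,"ty":0,"tz":0,"turn":0.12,"fingers":48},{"tx":0,"ty":0,"tz":0,"turn":0.15,"fingers":48},{"tx":0,"ty":0,"tz":0,"turn":0.17,"fingers":48},{"tx":0,"ty":0,"tz":0,"turn":0.17,"fingers":48}]' 35; python3 go.py 504.4 167 90 0.62
python3 - <<'E'
from h import *
d=snap('side'); save(d,'s8.png',(250,170,350,250),8)
E
```

```text
clock: 13.95
eef_pos: [504.1, 167.7, 75.4]
eef_rot: [-1.571, 0.001, -0.424]
wrist_force: [-7.4, 3.7, 11.0]
finger_gap: 57.4
pos [504.1 167.7  75.4] yaw -0.424 clock 13.95 F [-7.4  3.7 11. ] gap 57.4
tx,ty,tz [ 0.0029 -0.0732 -0.0027] turn -0.3324 dist 14.653629027172633
```

View pics/s8.png

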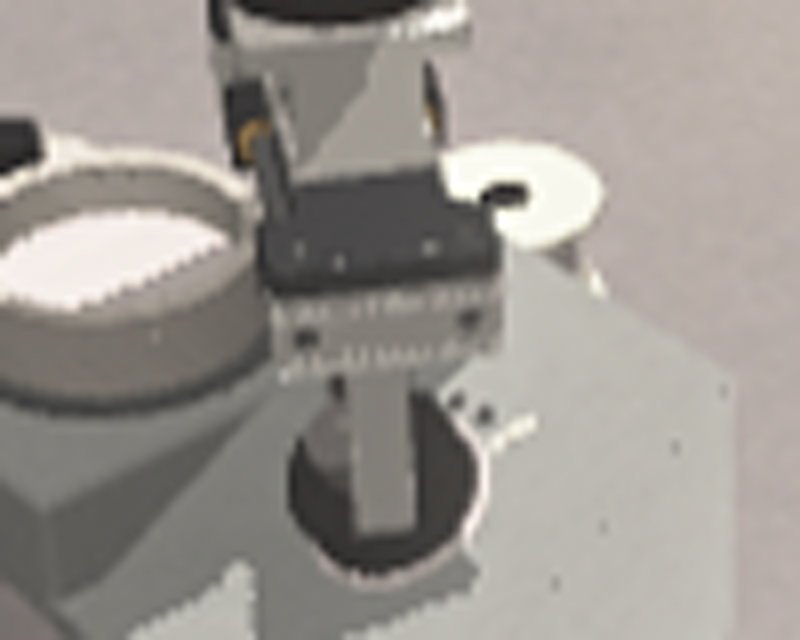

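```bash
python3 -m creep '[{"tx":0,"ty":0,"tz":0,"turn":0,"fingers":66},{"tx":0,"ty":0,"tz":0,"turn":0,"fingers":66},{"tx":0,"ty":-0.01,"tz":0,"turn":0,"fingers":66},{"tx":0,"ty":-0.05,"tz":0,"turn":0,"fingers":76},{"tx":0,"ty":-0.1,"tz":0,"turn":-0.04,"fingers":80},{"tx":0,"ty":-0.1,"tz":0,"turn":-0.08,"fingers":80},{"tx":0,"ty":-0.1,"tz":0,"turn":-0.12,"fingers":80},{"tx":0,"ty":-0.1,"tz":0,"turn":-0.16,"fingers":80},{"tx":0,"ty":-0.1,"tz":0,"turn":-0.2,"fingers":80},{"tx":0,"ty":-0.1,"tz":0,"turn":-0.24,"fingers":80},{"tx":0,"ty":-0.1,"tz":0,"turn":-0.28,"fingers":80},{"tx":0,"ty":-0.1,"tz":0,"turn":-0.318,"fingers":80},{"tx":0,"ty":-0.1,"tz":0,"turn":-0.318,"fingers":80}]' 35; python3 go.py 504.4 167 74 0.575
python3 - <<'E'
from h import *
d=snap('side'); save(d,'s9.png',(250,170,350,250),8)
E
```

```text
clock: 15.3
eef_pos: [504.2, 167.7, 95.9]
eef_rot: [-1.57, 0.0, 0.578]
wrist_force: [-0.5, 0.9, -1.3]
finger_gap: 79.9
pos [504.2 167.7  95.9] yaw 0.578 clock 15.3 F [-0.5  0.9 -1.3] gap 79.9
tx,ty,tz [-0.001   0.1093 -0.0034] turn 0.001 dist 21.87941548147772
```

View pics/s9.png

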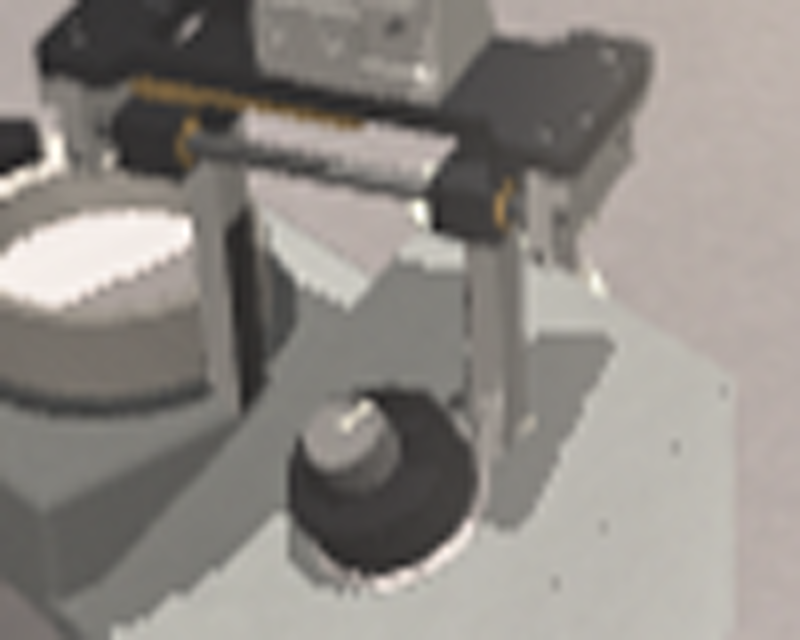

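The fine mark is unchanged and the ring mark is now hidden behind the inner knob. Second grasp.

```bash
python3 -m creep '[{"tx":0,"ty":0.05,"tz":-0.003,"turn":0,"fingers":80},{"tx":0,"ty":0.09,"tz":-0.003,"turn":0,"fingers":80},{"tx":0,"ty":0.108,"tz":-0.003,"turn":0,"fingers":80},{"tx":0,"ty":0.108,"tz":-0.003,"turn":0,"fingers":48},{"tx":0,"ty":0.108,"tz":-0.003,"turn":0,"fingers":48},{"tx":0,"ty":0.108,"tz":-0.003,"turn":0,"fingers":48},{"tx":0,"ty":0.108,"tz":-0.003,"turn":0,"fingers":48},{"tx":0,"ty":0.108,"tz":-0.003,"turn":0,"fingers":48},{"tx":0,"ty":0.108,"tz":-0.003,"turn":0,"fingers":48},{"tx":0,"ty":0.108,"tz":-0.003,"turn":0,"fingers":48}]' 35; python3 go.py 504.4 167 74 -0.42
```

```text
clock: 16.35
eef_pos: [504.9, 166.7, 74.4]
eef_rot: [-1.571, -0.0, 0.573]
wrist_force: [2.8, -4.5, -1.6]
finger_gap: 57.9
pos [504.9 166.7  74.4] yaw 0.573 clock 16.35 F [ 2.8 -4.5 -1.6] gap 57.9
tx,ty,tz [-0.0015  0.0019  0.0026] turn 0.3162 dist 0.7200923505866412
```

```bash
python3 -m creep '[{"tx":0,"ty":0,"tz":0,"turn":0.03,"fingers":48},{"tx":0,"ty":0,"tz":0,"turn":0.06,"fingers":48},{"tx":0,"ty":0,"tz":0,"turn":0.09,"fingers":48},{"tx":0,"ty":0,"tz":0,"turn":0.12,"fingers":48},{"tx":0,"ty":0,"tz":0,"turn":0.15,"fingers":48},{"tx":0,"ty":0,"tz":0,"turn":0.18,"fingers":48},{"tx":0,"ty":0,"tz":0,"turn":0.21,"fingers":48},{"tx":0,"ty":0,"tz":0,"turn":0.24,"fingers":48},{"tx":0,"ty":0,"tz":0,"turn":0.27,"fingers":48},{"tx":0,"ty":0,"tz":0,"turn":0.3,"fingers":48},{"tx":0,"ty":0,"tz":0,"turn":0.316,"fingers":48},{"tx":0,"ty":0,"tz":0,"turn":0.316,"fingers":48}]' 35; python3 go.py 504.4 167 74 -0.42
```

```text
clock: 17.55
eef_pos: [505.1, 167.5, 75.3]
eef_rot: [-1.569, -0.001, -0.421]
wrist_force: [-5.0, 1.9, 7.0]
finger_gap: 57.6
pos [505.1 167.5  75.3] yaw -0.421 clock 17.55 F [-5.   1.9  7. ] gap 57.6
tx,ty,tz [-0.0022  0.0066 -0.0037] turn -0.0003 dist 1.5782678110706148
```

```bash
python3 -m creep '[{"tx":0,"ty":0,"tz":0,"turn":0,"fingers":66},{"tx":0,"ty":0,"tz":0,"turn":0,"fingers":66},{"tx":0,"ty":-0.01,"tz":0,"turn":0,"fingers":66},{"tx":0,"ty":-0.05,"tz":0,"turn":0,"fingers":76},{"tx":0,"ty":-0.1,"tz":0,"turn":-0.04,"fingers":80},{"tx":0,"ty":-0.1,"tz":0,"turn":-0.08,"fingers":80},{"tx":0,"ty":-0.1,"tz":0,"turn":-0.12,"fingers":80},{"tx":0,"ty":-0.1,"tz":0,"turn":-0.16,"fingers":80},{"tx":0,"ty":-0.1,"tz":0,"turn":-0.2,"fingers":80},{"tx":0,"ty":-0.1,"tz":0,"turn":-0.24,"fingers":80},{"tx":0,"ty":-0.1,"tz":0,"turn":-0.28,"fingers":80},{"tx":0,"ty":-0.1,"tz":0,"turn":-0.318,"fingers":80},{"tx":0,"ty":-0.1,"tz":0,"turn":-0.318,"fingers":80}]' 35; python3 go.py 504.4 167 74 0.575
python3 - <<'E'
from h import *
d=snap('side'); save(d,'s10.png',(250,170,350,250),8)
E
```

```text
clock: 18.85
eef_pos: [505.3, 167.5, 95.9]
eef_rot: [-1.571, -0.003, 0.58]
wrist_force: [-1.1, 0.2, -0.3]
finger_gap: 79.9
pos [505.3 167.5  95.9] yaw 0.58 clock 18.85 F [-1.1  0.2 -0.3] gap 79.9
tx,ty,tz [-0.0051  0.1093  0.0004] turn 0.0016 dist 21.884057408182965
```

View pics/s10.png

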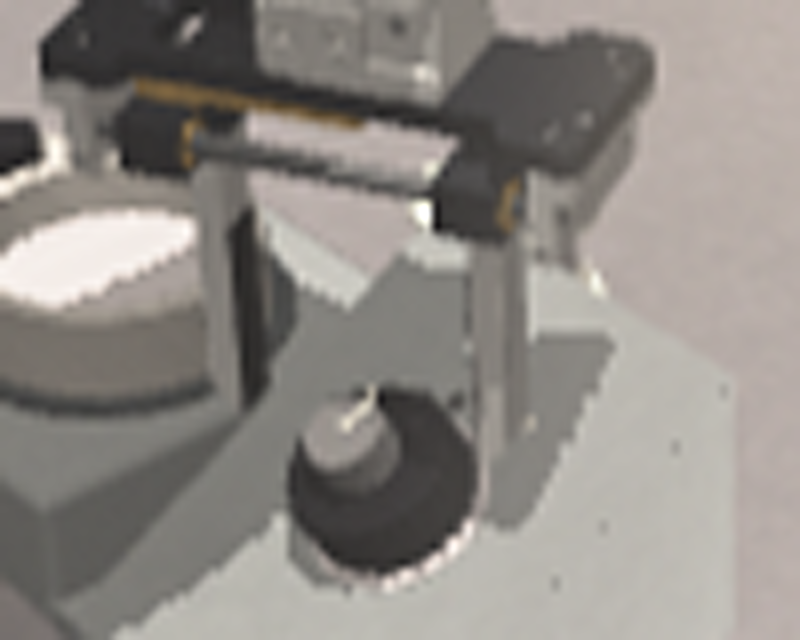

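The ring mark shows at the inner knob's upper edge, at about (373,390), and the fine mark is unchanged. Third grasp.

```bash
python3 -m creep '[{"tx":-0.004,"ty":0.05,"tz":-0.001,"turn":0,"fingers":80},{"tx":-0.004,"ty":0.09,"tz":-0.001,"turn":0,"fingers":80},{"tx":-0.004,"ty":0.108,"tz":-0.001,"turn":0,"fingers":80},{"tx":-0.004,"ty":0.108,"tz":-0.001,"turn":0,"fingers":48},{"tx":-0.004,"ty":0.108,"tz":-0.001,"turn":0,"fingers":48},{"tx":-0.004,"ty":0.108,"tz":-0.001,"turn":0,"fingers":48},{"tx":-0.004,"ty":0.108,"tz":-0.001,"turn":0,"fingers":48},{"tx":-0.004,"ty":0.108,"tz":-0.001,"turn":0,"fingers":48},{"tx":-0.004,"ty":0.108,"tz":-0.001,"turn":0,"fingers":48},{"tx":-0.004,"ty":0.108,"tz":-0.001,"turn":0,"fingers":48}]' 35; python3 go.py 504.4 167 74 -0.42
```

```text
clock: 19.9
eef_pos: [505.0, 166.7, 74.3]
eef_rot: [-1.571, -0.003, 0.575]
wrist_force: [2.9, -4.9, -0.5]
finger_gap: 58.1
pos [505.  166.7  74.3] yaw 0.575 clock 19.9 F [ 2.9 -4.9 -0.5] gap 58.1
tx,ty,tz [-0.0015  0.0017  0.0027] turn 0.3169 dist 0.7071536496021078
```

```bash
python3 -m creep '[{"tx":0,"ty":0,"tz":0,"turn":0.02,"fingers":48},{"tx":0,"ty":0,"tz":0,"turn":0.04,"fingers":48},{"tx":0,"ty":0,"tz":0,"turn":0.06,"fingers":48},{"tx":0,"ty":0,"tz":0,"turn":0.08,"fingers":48},{"tx":0,"ty":0,"tz":0,"turn":0.1,"fingers":48},{"tx":0,"ty":0,"tz":0,"turn":0.12,"fingers":48}]' 35; python3 go.py 504.4 167 74 -0.42; python3 -c "
from h import *
print(monitor.read_state()['moment'])"
```

```text
clock: 20.5
eef_pos: [504.8, 167.2, 74.5]
eef_rot: [-1.569, -0.003, 0.197]
wrist_force: [11.0, -3.2, -10.9]
finger_gap: 57.0
pos [504.8 167.2  74.5] yaw 0.197 clock 20.5 F [ 11.   -3.2 -10.9] gap 57.0
tx,ty,tz [-0.0024  0.0024 -0.0007] turn 0.1963 dist 0.6888148630880739
[-0.25780334 -2.03567704  0.4569426 ]
```

```bash
python3 -m creep '[{"tx":0,"ty":0,"tz":0,"turn":0.02,"fingers":48},{"tx":0,"ty":0,"tz":0,"turn":0.04,"fingers":48},{"tx":0,"ty":0,"tz":0,"turn":0.06,"fingers":48},{"tx":0,"ty":0,"tz":0,"turn":0.08,"fingers":48},{"tx":0,"ty":0,"tz":0,"turn":0.1,"fingers":48}]' 35; python3 -c "
from h import *
s=monitor.read_state();print(s['moment'])"
python3 -m creep '[{"tx":0,"ty":0,"tz":0,"turn":0.02,"fingers":48},{"tx":0,"ty":0,"tz":0,"turn":0.04,"fingers":48},{"tx":0,"ty":0,"tz":0,"turn":0.06,"fingers":48},{"tx":0,"ty":0,"tz":0,"turn":0.08,"fingers":48},{"tx":0,"ty":0,"tz":0,"turn":0.1,"fingers":48}]' 35;python3 -c "
from h import *
s=monitor.read_state();print(s['moment'])"; python3 go.py 504.4 167 74 0.575
```

```text
clock: 21.0
eef_pos: [504.9, 167.4, 74.6]
eef_rot: [-1.568, -0.003, -0.119]
wrist_force: [-5.6, -4.7, 8.7]
finger_gap: 57.3
[0.22814976 0.96106065 0.92066746]
clock: 21.5
eef_pos: [504.5, 167.8, 75.3]
eef_rot: [-1.567, -0.001, -0.435]
wrist_force: [-5.3, -0.6, 8.7]
finger_gap: 58.0
[0.62537544 0.6347787  0.65535104]
pos [504.5 167.8  75.3] yaw -0.435 clock 21.5 F [-5.3 -0.6  8.7] gap 58.0
tx,ty,tz [ 0.0014  0.0063 -0.0038] turn -0.3214 dist 1.491085346149069
```

```bash
python3 -m creep '[{"tx":0,"ty":0,"tz":0,"turn":0,"fingers":66},{"tx":0,"ty":0,"tz":0,"turn":0,"fingers":66},{"tx":0,"ty":-0.01,"tz":0,"turn":0,"fingers":66},{"tx":0,"ty":-0.05,"tz":0,"turn":0,"fingers":76},{"tx":0,"ty":-0.1,"tz":0,"turn":-0.04,"fingers":80},{"tx":0,"ty":-0.1,"tz":0,"turn":-0.08,"fingers":80},{"tx":0,"ty":-0.1,"tz":0,"turn":-0.12,"fingers":80},{"tx":0,"ty":-0.1,"tz":0,"turn":-0.16,"fingers":80},{"tx":0,"ty":-0.1,"tz":0,"turn":-0.2,"fingers":80},{"tx":0,"ty":-0.1,"tz":0,"turn":-0.24,"fingers":80},{"tx":0,"ty":-0.1,"tz":0,"turn":-0.28,"fingers":80},{"tx":0,"ty":-0.1,"tz":0,"turn":-0.318,"fingers":80},{"tx":0,"ty":-0.1,"tz":0,"turn":-0.318,"fingers":80}]' 35; python3 go.py 504.4 167 74 0.575
python3 - <<'E'
from h import *
d=snap('side'); save(d,'s11.png',(250,170,350,250),8)
E
```

```text
clock: 22.8
eef_pos: [504.6, 167.8, 95.8]
eef_rot: [-1.57, -0.004, 0.567]
wrist_force: [-0.5, 0.2, 0.0]
finger_gap: 79.6
pos [504.6 167.8  95.8] yaw 0.567 clock 22.8 F [-0.5  0.2  0. ] gap 79.6
tx,ty,tz [-0.0034  0.1091 -0.003 ] turn -0.0027 dist 21.84016828725952
```

View pics/s11.png

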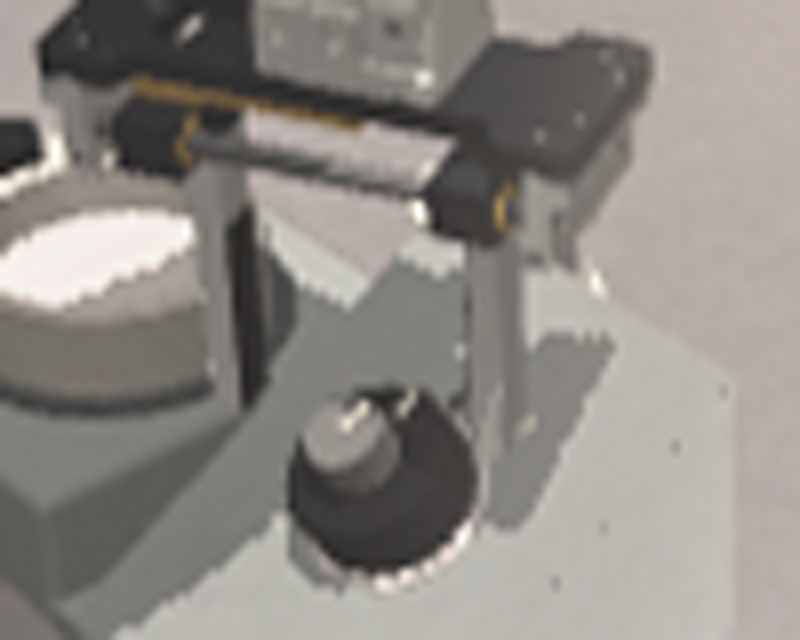

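Run:
```python
from ringang import *
d=load('side')
S=lambda u,v:(u/8+250,v/8+170)
print('mark',ang(d,S(408,402),27),'bar',ang(d,S(515,430),0))
for b in (-21,-10,0,10): 
    r=np.radians(b); print(b,(proj(d,B+27*n+25*(np.cos(r)*ex+np.sin(r)*ey))[0]-[250,170])*8)
```

```text
mark (np.float64(1.9), np.float64(20.5)) bar (np.float64(-25.4), np.float64(42.6))
-21 [432.50591007 408.29873559]
-10 [426.16582889 399.24703213]
0 [418.55127933 392.6433411 ]
10 [409.4211021  387.78400132]
```

The mark is still some degrees short of the bar, or just at it. I'll do a fourth grasp to be sure it is at the stop.

```bash
python3 -m creep '[{"tx":-0.003,"ty":0.05,"tz":-0.004,"turn":0,"fingers":80},{"tx":-0.003,"ty":0.09,"tz":-0.004,"turn":0,"fingers":80},{"tx":-0.003,"ty":0.108,"tz":-0.004,"turn":0,"fingers":80},{"tx":-0.003,"ty":0.108,"tz":-0.004,"turn":0,"fingers":48},{"tx":-0.003,"ty":0.108,"tz":-0.004,"turn":0,"fingers":48},{"tx":-0.003,"ty":0.108,"tz":-0.004,"turn":0,"fingers":48},{"tx":-0.003,"ty":0.108,"tz":-0.004,"turn":0,"fingers":48},{"tx":-0.003,"ty":0.108,"tz":-0.004,"turn":0,"fingers":48},{"tx":-0.003,"ty":0.108,"tz":-0.004,"turn":0,"fingers":48},{"tx":-0.003,"ty":0.108,"tz":-0.004,"turn":0,"fingers":48}]' 35
python3 -m creep '[{"tx":0,"ty":0,"tz":0,"turn":0.02,"fingers":48},{"tx":0,"ty":0,"tz":0,"turn":0.04,"fingers":48},{"tx":0,"ty":0,"tz":0,"turn":0.06,"fingers":48},{"tx":0,"ty":0,"tz":0,"turn":0.08,"fingers":48},{"tx":0,"ty":0,"tz":0,"turn":0.1,"fingers":48}]' 35; python3 -c "
from h import *
s=monitor.read_state();print(s['moment'])"
python3 -m creep '[{"tx":0,"ty":0,"tz":0,"turn":0.02,"fingers":48},{"tx":0,"ty":0,"tz":0,"turn":0.04,"fingers":48},{"tx":0,"ty":0,"tz":0,"turn":0.06,"fingers":48},{"tx":0,"ty":0,"tz":0,"turn":0.08,"fingers":48},{"tx":0,"ty":0,"tz":0,"turn":0.1,"fingers":48}]' 35;python3 -c "
from h import *
s=monitor.read_state();print(s['moment'])
d=snap('side'); save(d,'s12.png',(250,170,350,250),8)"; python3 go.py 504.4 167 74 0.575
```

```text
clock: 23.85
eef_pos: [504.8, 166.6, 74.3]
eef_rot: [-1.57, -0.004, 0.562]
wrist_force: [3.9, -5.0, -0.4]
finger_gap: 58.1
clock: 24.35
eef_pos: [504.7, 167.0, 74.5]
eef_rot: [-1.568, -0.004, 0.246]
wrist_force: [10.0, -5.0, -10.0]
finger_gap: 56.9
[-0.68713451 -1.91671285  0.11553209]
clock: 24.85
eef_pos: [504.8, 167.3, 74.5]
eef_rot: [-1.567, -0.003, -0.07]
wrist_force: [6.0, -6.3, -7.5]
finger_gap: 57.3
[-0.26187987 -1.38857571  0.67961542]
pos [505.  167.2  74.4] yaw -0.074 clock 24.9 F [ 4.  -2.9 -3.9] gap 57.3
tx,ty,tz [-0.0027  0.0022 -0.0011] turn -0.2066 dist 0.7344018224293941
```

View pics/s12.png

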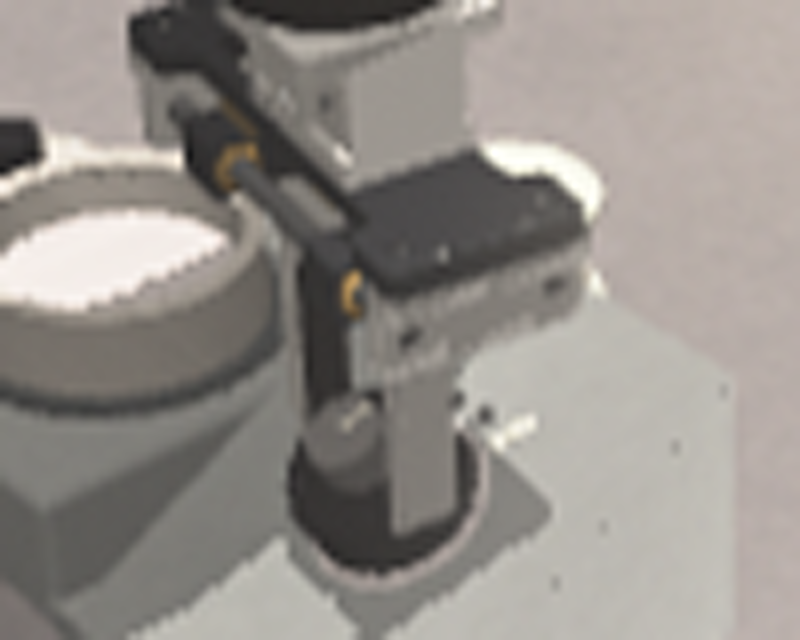

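```bash
python3 -m creep '[{"tx":0,"ty":0,"tz":0,"turn":0.02,"fingers":48},{"tx":0,"ty":0,"tz":0,"turn":0.04,"fingers":48},{"tx":0,"ty":0,"tz":0,"turn":0.06,"fingers":48},{"tx":0,"ty":0,"tz":0,"turn":0.08,"fingers":48},{"tx":0,"ty":0,"tz":0,"turn":0.1,"fingers":48},{"tx":0,"ty":0,"tz":0,"turn":0.12,"fingers":48}]' 35;python3 -c "
from h import *
s=monitor.read_state();print(s['moment'])"
python3 -m creep '[{"tx":0,"ty":0,"tz":0,"turn":0,"fingers":66},{"tx":0,"ty":0,"tz":0,"turn":0,"fingers":66},{"tx":0,"ty":-0.01,"tz":0,"turn":0,"fingers":66},{"tx":0,"ty":-0.05,"tz":0,"turn":0,"fingers":76},{"tx":0,"ty":-0.1,"tz":0,"turn":-0.04,"fingers":80},{"tx":0,"ty":-0.2,"tz":0,"turn":-0.08,"fingers":80},{"tx":0,"ty":-0.3,"tz":0,"turn":-0.12,"fingers":80},{"tx":0,"ty":-0.4,"tz":0,"turn":-0.16,"fingers":80},{"tx":0,"ty":-0.5,"tz":0,"turn":-0.16,"fingers":80},{"tx":-0.2,"ty":-0.6,"tz":0,"turn":-0.16,"fingers":80},{"tx":-0.4,"ty":-0.6,"tz":0,"turn":-0.16,"fingers":80},{"tx":-0.6,"ty":-0.6,"tz":0,"turn":-0.16,"fingers":80},{"tx":-0.8,"ty":-0.6,"tz":0,"turn":-0.16,"fingers":80},{"tx":-0.8,"ty":-0.6,"tz":0,"turn":-0.16,"fingers":80}]' 35
python3 - <<'E'
from h import *
d=snap('side'); save(d,'s13.png',(250,170,350,250),8)
d=snap('top'); save(d,'t13.png',(245,190,325,250),10)
E
```

```text
clock: 25.5
eef_pos: [504.7, 167.6, 75.0]
eef_rot: [-1.566, -0.002, -0.452]
wrist_force: [3.2, -3.3, 2.6]
finger_gap: 58.3
[-0.51644039 -0.82430811  1.04829509]
clock: 26.9
eef_pos: [357.5, 238.3, 195.6]
eef_rot: [-1.566, -0.004, 0.054]
wrist_force: [0.8, 0.1, 1.2]
finger_gap: 80.2
```

View pics/s13.png

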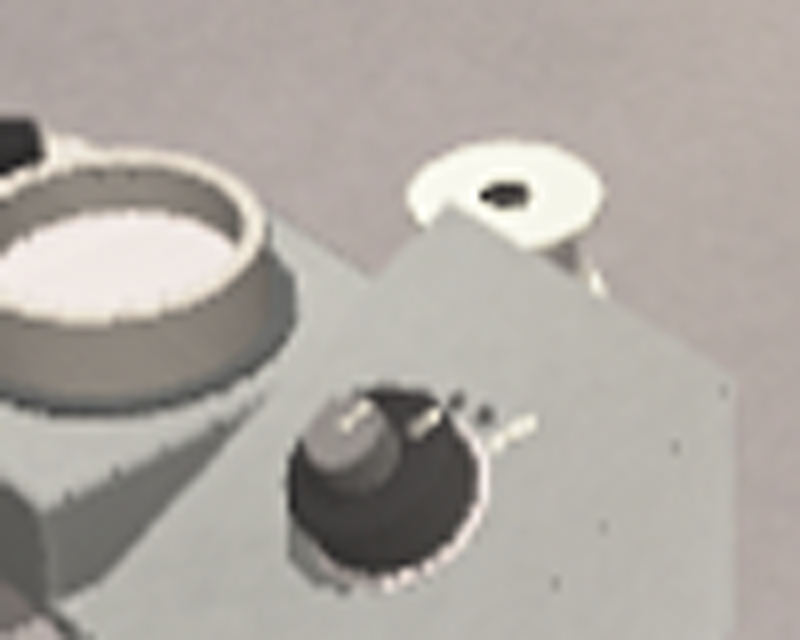

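View pics/t13.png

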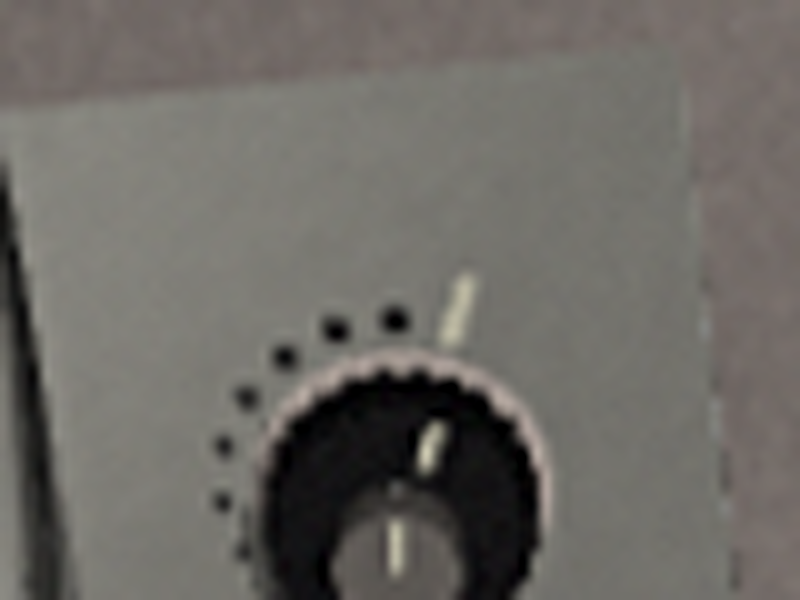

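Run:
```python
from ringang import *
from scipy.optimize import least_squares
c=load('top'); d=load('side')
def loc(c,uv,h):
    R=np.array(c['R']);t=np.array(c['t']).ravel();o=-R.T@t;dd=R.T@ray(c,*uv)
    P0=B+h*n; X=o+dd*(((P0-o)@n)/(dd@n)); e=X-P0
    return np.array([e@ex,e@ey])
T=lambda u,v:(u/10+245-.45,v/10+190-.45)
S=lambda u,v:(u/8+250-.44,v/8+170-.44)
dots=np.array([loc(c,T(*p),0) for p in [(395,320),(336,330),(285,357),(247,397),(224,446),(222,501)]])
f=least_squares(lambda q:np.hypot(dots[:,0]-q[0],dots[:,1]-q[1])-q[2],[0,0,40]);print('dot circle',f.x)
A=f.x[:2]
an=lambda p:np.degrees(np.arctan2(*(p-A)[::-1]))
print('dots deg',[an(p).round(1) for p in dots])
b0,b1=loc(c,T(451,340),0),loc(c,T(468,278),0); m0,m1=loc(c,T(427,472),27),loc(c,T(438,424),27)
print('bar',an((b0+b1)/2),'linedir',np.degrees(np.arctan2(*(b1-b0)[::-1])))
print('mark',an((m0+m1)/2),np.hypot(*((m0+m1)/2-A)),'linedir',np.degrees(np.arctan2(*(m1-m0)[::-1])))
b0,b1=loc(d,S(490,445),0),loc(d,S(533,422),0); m0,m1=loc(d,S(413,436),27),loc(d,S(437,412),27)
print('side bar',an((b0+b1)/2),'linedir',np.degrees(np.arctan2(*(b1-b0)[::-1])))
print('side mark',an((m0+m1)/2),np.hypot(*((m0+m1)/2-A)),'linedir',np.degrees(np.arctan2(*(m1-m0)[::-1])))
```

```text
dot circle [-0.43789659  1.98172141 40.05234663]
dots deg [np.float64(-4.6), np.float64(14.2), np.float64(32.8), np.float64(51.2), np.float64(69.9), np.float64(89.1)]
bar -22.987114569004785 linedir -20.674203012344396
mark -25.390991457733463 23.16163895379611 linedir -18.411482049623814
side bar -25.61774370504243 linedir -26.322996776640498
side mark -30.658615667780452 21.414937600562737 linedir -3.988297857548157
```

The mark measures -25° against -23° for the bar, which suggests it is at the stop. I'll do one more confirming grasp to see whether it still moves.

```bash
python3 go.py 504.8 166.8 140 0.35
```

```text
pos [360.2 237.4 195.6] yaw 0.053 clock 27.0 F [ 0.3 -0.7  0.4] gap 79.9
tx,ty,tz [ 0.7019  0.2798 -0.3918] turn -0.0946 dist 170.2226308027131
```

```bash
python3 -m creep '[{"tx":0.2,"ty":0,"tz":-0.1,"turn":-0.03,"fingers":80},{"tx":0.4,"ty":0,"tz":-0.2,"turn":-0.06,"fingers":80},{"tx":0.6,"ty":0.05,"tz":-0.33,"turn":-0.09,"fingers":80},{"tx":0.702,"ty":0.15,"tz":-0.392,"turn":-0.095,"fingers":80},{"tx":0.702,"ty":0.28,"tz":-0.392,"turn":-0.095,"fingers":80},{"tx":0.702,"ty":0.28,"tz":-0.392,"turn":-0.095,"fingers":80},{"tx":0.702,"ty":0.28,"tz":-0.392,"turn":-0.095,"fingers":80}]' 40; python3 go.py 504.8 166.8 73.5 0.35
```

```text
clock: 27.7
eef_pos: [505.2, 166.3, 140.4]
eef_rot: [-1.568, -0.006, 0.351]
wrist_force: [-0.1, -0.3, 0.3]
finger_gap: 80.0
pos [505.2 166.3 140.4] yaw 0.351 clock 27.7 F [-0.1 -0.3  0.3] gap 80.0
tx,ty,tz [-0.0029  0.3346  0.002 ] turn 0.0002 dist 66.91596732722826
```

```bash
python3 -m creep '[{"tx":-0.003,"ty":0.12,"tz":0.002,"turn":0,"fingers":80},{"tx":-0.003,"ty":0.24,"tz":0.002,"turn":0,"fingers":80},{"tx":-0.003,"ty":0.31,"tz":0.002,"turn":0,"fingers":80},{"tx":-0.003,"ty":0.333,"tz":0.002,"turn":0,"fingers":80},{"tx":-0.003,"ty":0.333,"tz":0.002,"turn":0,"fingers":48},{"tx":-0.003,"ty":0.333,"tz":0.002,"turn":0,"fingers":48},{"tx":-0.003,"ty":0.333,"tz":0.002,"turn":0,"fingers":48},{"tx":-0.003,"ty":0.333,"tz":0.002,"turn":0,"fingers":48},{"tx":-0.003,"ty":0.333,"tz":0.002,"turn":0,"fingers":48},{"tx":-0.003,"ty":0.333,"tz":0.002,"turn":0,"fingers":48},{"tx":-0.003,"ty":0.333,"tz":0.002,"turn":0,"fingers":48}]' 35
python3 -m creep '[{"tx":0,"ty":0,"tz":0,"turn":0.02,"fingers":48},{"tx":0,"ty":0,"tz":0,"turn":0.04,"fingers":48},{"tx":0,"ty":0,"tz":0,"turn":0.06,"fingers":48},{"tx":0,"ty":0,"tz":0,"turn":0.08,"fingers":48},{"tx":0,"ty":0,"tz":0,"turn":0.1,"fingers":48}]' 35;python3 -c "
from h import *
s=monitor.read_state();print(s['moment'])"
python3 -m creep '[{"tx":0,"ty":0,"tz":0,"turn":0.02,"fingers":48},{"tx":0,"ty":0,"tz":0,"turn":0.04,"fingers":48},{"tx":0,"ty":0,"tz":0,"turn":0.06,"fingers":48},{"tx":0,"ty":0,"tz":0,"turn":0.08,"fingers":48},{"tx":0,"ty":0,"tz":0,"turn":0.1,"fingers":48}]' 35;python3 -c "
from h import *
s=monitor.read_state();print(s['moment'])"; python3 go.py 504.4 167 74 0.575
```

```text
clock: 28.8
eef_pos: [505.3, 167.1, 74.8]
eef_rot: [-1.568, -0.007, 0.351]
wrist_force: [-0.8, 1.6, 7.0]
finger_gap: 57.7
clock: 29.3
eef_pos: [505.6, 167.0, 75.1]
eef_rot: [-1.567, -0.007, 0.036]
wrist_force: [5.0, 1.2, -1.8]
finger_gap: 57.3
[ 0.0252663  -0.80322979  1.48305079]
clock: 29.8
eef_pos: [506.5, 166.7, 75.9]
eef_rot: [-1.565, -0.008, -0.279]
wrist_force: [-6.3, -2.0, 7.5]
finger_gap: 57.1
[-0.27344108  1.24549279  1.2783622 ]
pos [506.5 166.7  75.9] yaw -0.279 clock 29.8 F [-6.3 -2.   7.5] gap 57.1
tx,ty,tz [-0.0107  0.0095 -0.0015] turn -0.2717 dist 2.8813370387085016
```

The moment rises at once to about 1.4 N m, so the ring is at its stop and the pads slip. I'll release, retreat and check.

```bash
python3 -m creep '[{"tx":0,"ty":0,"tz":0,"turn":0,"fingers":66},{"tx":0,"ty":0,"tz":0,"turn":0,"fingers":66},{"tx":0,"ty":-0.01,"tz":0,"turn":0,"fingers":66},{"tx":0,"ty":-0.05,"tz":0,"turn":0,"fingers":76},{"tx":0,"ty":-0.1,"tz":0,"turn":0,"fingers":80},{"tx":0,"ty":-0.2,"tz":0,"turn":0,"fingers":80},{"tx":0,"ty":-0.3,"tz":0,"turn":-0.04,"fingers":80},{"tx":0,"ty":-0.4,"tz":0,"turn":-0.08,"fingers":80},{"tx":0,"ty":-0.5,"tz":0,"turn":-0.1,"fingers":80},{"tx":-0.2,"ty":-0.6,"tz":0,"turn":-0.1,"fingers":80},{"tx":-0.4,"ty":-0.6,"tz":0,"turn":-0.1,"fingers":80},{"tx":-0.6,"ty":-0.6,"tz":0,"turn":-0.1,"fingers":80},{"tx":-0.8,"ty":-0.6,"tz":0,"turn":-0.1,"fingers":80},{"tx":-0.8,"ty":-0.6,"tz":0,"turn":-0.1,"fingers":80},{"tx":-0.8,"ty":-0.6,"tz":0,"turn":-0.1,"fingers":80}]' 35
python3 - <<'E'
from h import *
d=snap('side'); save(d,'s14.png')
d=snap('top'); save(d,'t14.png',(245,190,325,250),10); save(d,'t14f.png')
m=world(d,459,256,4)
E
```

```text
clock: 31.3
eef_pos: [351.6, 210.6, 195.7]
eef_rot: [-1.567, -0.012, 0.037]
wrist_force: [0.5, 0.2, 0.1]
finger_gap: 80.0
```

View pics/s14.png

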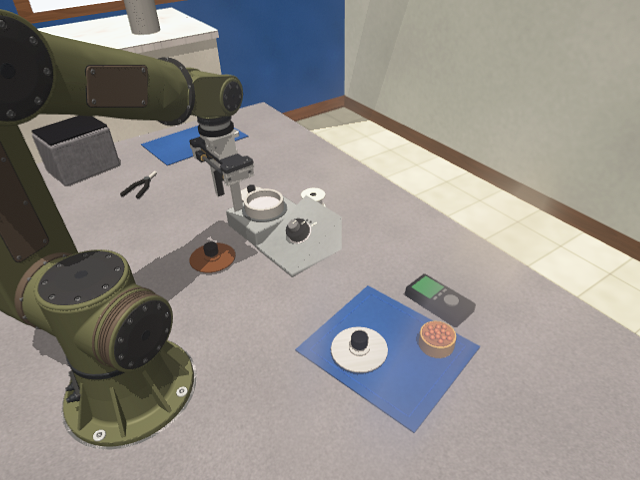

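View pics/t14.png

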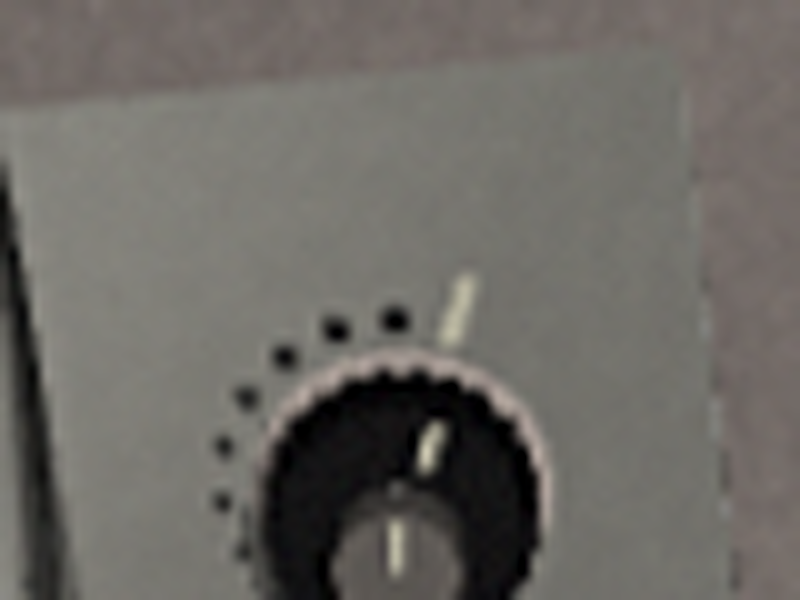

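View pics/t14f.png

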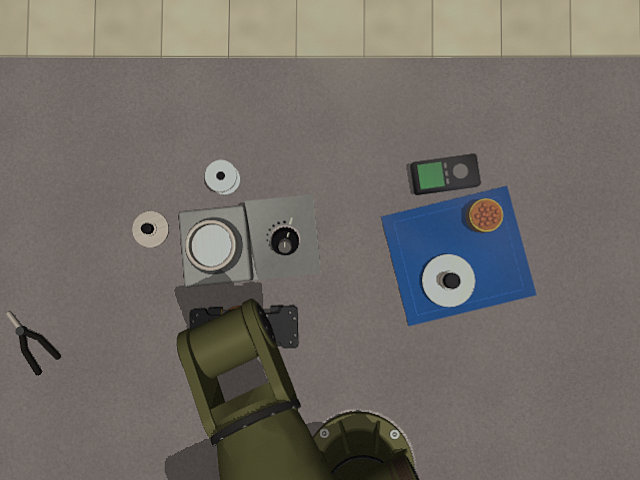

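The ring mark is at the same pixels as before the last grasp, about (432,447) in the crop, so it is on the stop in line with the bar. The fine mark is unchanged, the lid is flat on the mat, the tin, meter and reel have not moved, and the arm is clear. Handing in.

```bash
python3 -c "
from h import *
c=load('top');print(world(c,448,280,4), world(c,436,295).round(1))
print(manip.sign_off())"
```

```text
[ 423.21668917 -204.62021136    4.        ] [ 389.3 -174.    17.6]
the job is handed in; nothing more can be done
None
```

The solder pot is ready: the lid is on the mat and the outer ring is at its clockwise stop. I handed the job in at about 31 s of the 72 s; the sign-off reported no verdict.

- **Lid:** I lifted it by the knob and lowered it in 0.6 mm steps until it touched the mat. It stands flat with the knob up, about 50 mm off the mat's centre along x and 40 mm along y. Measured depth at its top face was 17.6 mm, against 19 mm expected.
- **Outer ring:** I turned it clockwise over four grasps. A fifth, confirming grasp met about 1.4 N m at once, and the mark was at the same pixels before and after it.
- **Stop angle check:** the top camera put the mark at -25° and the long bar at -23°, which agree. The coarser side camera gave -31° for the mark and -26° for the bar. I relied on the unmoved mark and the torque instead.
- **Ring position:** my first camera estimate of the ring's axis was about 2 mm off. The fingers centred themselves when they closed, with wrist forces of about 16 N or less.
- **Everything else:** the inner knob's mark is within about a pixel of where it started. The tin, meter and reel show no visible movement, and the robot was touching nothing at hand-in.

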